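# Set up the sine bar and check the taper block with the level

### The arm

A 7-joint arm with a two-finger parallel gripper is mounted at the origin on a cart in front of the work surface, level with it; the furniture and walls round the work are solid. World frame = base frame: x ahead of the robot, y to its left, z up, the work surface at z = 0. Lengths are in m, angles in rad, forces in N, time in s.
With the tool pointing down it reaches from about 0.425 to 1.025 m from the base axis. Payload 3.6 kg.
Tool frame: the origin (TCP) lies between the finger pads; the fingertips stand 22 mm ahead of it and the grasp point (between the pads) lies 3 mm ahead of it; y points along the fingers, x is the direction in which the jaws open and shut, and the axes are right-handed (so a half turn about y gives the same grasp; the last joint's range is limited). The gripper opens to 85 mm and grips with 20 to 120 N. Pads are 22 mm wide; open, the fingers measure 114 mm over their backs; the gripper's body (76 mm by 85 mm) begins 54 mm behind the grasp point. The pads swing forward as they close: fully open they stand 13 mm farther back than shut.
Start: joints at [1.145, 0.591, 0.048, 1.609, -0.033, 0.943, -0.034], TCP at [0.237, -0.685, 0.253] pointing down, gripper open.
Joint ranges: [-2.69, 2.69], [-0.47, 2.24], [-1.27, 1.36], [0.19, 2.51], [-1.53, 4.68], [0.08, 2.07], [-3.09, 3.09]. Speed limits (rad/s): [2.57, 2.57, 3.14, 3.14, 3.14, 3.14, 3.14].

### API

Orientations are given as a rotation vector (axis times angle).
In Python, from plant import arm gives the robot as it stands. The module is installed in compiled form; this text tells all that it offers.
- The arm moves only by the tool step_arm, never from a script. Its arguments are lists of equal length, an entry for each row: "slide": the shift along the world's x, y, z in cm, a list of three; "delta_rot": the turn, a rotation vector about the world's x, y, z in degrees, a list of three; "hand": the finger opening in cm, from 0 to 8.54. A call has 1 to 12 rows; each row shifts and turns the commanded pose from where the row before left it; what a row does not reach is not made up. A row lasts 1/10 s, in which the tool goes at most 50 mm and 8.59 degrees, less where a joint would pass 70% of its speed; a pose out of reach is approached as far as the arm can. A call with a gripper value outside its range is refused whole. The fingers move at their own pace and stop on an object; "force" is the grip in N (left out, the last holds). Time passes only in rows, so rows that do not move let the fingers close. It gives the time, the measured TCP pose, the force and the opening at its end, in the units of the state.
- arm.get_obs(): the state, without advancing time (a new reading comes with each control period).
- arm.capture(name): name is "scene" or "top"; returns the picture (400x640x3 uint8, red, green, blue); there is no depth.
- arm.camera_model(name): a dict with "fx", "fy", "cx", "cy" (pixels), "rvec" (rotation vector, rad) and "tvec" (3), from world to camera coordinates, as OpenCV has them. Camera axes: x right, y down, z forward; pixel columns grow to the right and rows downward; lengths in m; the calibration is good to about 2 mm. A picture is of the moment at which its call begins. camera_model takes no time and is no camera call.
- arm.close_job(): hands the job in, once; it reports no verdict.
The state is a dict: "time_s": time; "q": joint angles; "qd": joint speeds; "tau": joint torques, N m; "position": TCP position; "tcp_rot": TCP orientation; "ft_force": force on the tool from outside, world axes, zero at the start; "ft_torque": the same for the moment, N m; "grip_width": opening from 0.0 (shut) to 1.0 (fully open).
Only numpy, scipy, OpenCV 4.12 (cv2) and the standard library are available. Lean on these libraries where they do the work, as an engineer would, in place of code of your own. Each camera call takes 0.05 s, during which the arm holds its last target.

### The job

Set up the sine bar on the granite plate to check the taper block: on the left half of the plate (as the robot sees it), about midway between its front and back edges, stand the 16 mm gauge block with the 8 mm one centred on top, and leave the 30 mm block where it is. Then lay the sine bar along the plate, its plain end's roller on the middle of the gauge stack and the roller at its end-stop end down on the plate to the right, and put the taper block on the bar, thick end against the end stop. Last, stand the round level on the middle of the taper block's top, which is now level, without disturbing the magnifier and feeler gauges lying around.

Things in the scene. Friction and masses are not known exactly. Their poses are not given: they have to be found in the camera images.
- plate_top (a point): Small grey granite surface plate, 130 x 220 mm, fixed, on rubber feet; this point is the centre of its flat top, 34 mm above the table. x runs across the plate (away from the robot), y along its long side (to the robot's left), z up. Nothing stands on it at the start
- thick_block (a point): Square steel gauge block 24 x 24 mm, 16 mm thick (the middle one of three), with a small hole through the middle, lying flat on the table; the point is its centre, 8 mm above its underside. x and y are square to its sides, z up
- thin_block (a point): Square steel gauge block 24 x 24 mm, 8 mm thick (the thinnest of three), with a small hole through the middle, lying flat on the table; the point is its centre, 4 mm above its underside. x and y are square to its sides, z up
- spare_block (a point): Square steel gauge block 24 x 24 mm, 30 mm tall (the tallest of three), standing on the table; not needed and to be left where it is; the point is its centre, 15 mm above its underside
- sine_bar (a point): Steel sine bar, 0.75 kg: body 126 long, 46 wide, 20 mm thick on two 20 mm rollers at x = -50 and +50 mm, their axes 10 mm below the point. Point: middle of the body, 20 mm over the roller bottoms, 10 mm under the top face. x along the bar to its end-stop end, z out of the top face. Stop: inner face at x = 63 mm, 9 mm above the top. On a 24 mm stack it slopes 13.9 degrees. Grip it across the 46 mm
- taper_block (a point): Dark steel wedge, 0.36 kg: base 62 x 44 mm, 26 mm high at the thick end, falling evenly (13.9 degrees) to 10.7 mm at the thin end, whose two upright corners are cut off; the sides 44 mm apart are parallel and upright. Point: over the middle of the base, 9 mm above it (the top there is at 18.3 mm). x along the block to the thick end, y across, z up. It starts on its base on the table
- round_level (a point): Round bullseye spirit level, brass rim, green face, 48 mm in diameter, 15 mm high, lying flat on the table; the point is its centre, 7.5 mm above its underside; z up
- magnifier: Black stand magnifier, 39 mm in diameter, 34 mm high, standing on the table; origin at the centre of its underside; a bystander, not to be disturbed
- feelers: Folded set of feeler gauges, 16 x 95 x 12 mm, lying on the table; origin at the centre of its underside, length along y; a bystander, not to be disturbed

How it is judged:
On the way, in this order (a step that is already met when the one before it is completed fails the run):
1. the 16 mm gauge block stands on the left half of the plate with the 8 mm block on top (x of thick_block in the frame of plate_top between -0.035 and 0.035 m and y of thick_block in the frame of plate_top between 0.025 and 0.095 m and z of thick_block in the frame of plate_top between 0.006 and 0.01 m and horizontal distance between thin_block and thick_block below 0.008 m and z of thin_block in the frame of thick_block between 0.01 and 0.014 m and angle between each of thick_block, thin_block's own z axis and vertical below 0.05 rad), for 0.2 s.
2. the sine bar rests with its plain end's roller on the stack and its other roller on the plate (all of step 1 and x of thin_block in the frame of sine_bar between -0.057 and -0.036 m and y of thin_block in the frame of sine_bar between -0.012 and 0.012 m and z of sine_bar in the frame of plate_top between 0.028 and 0.036 m and angle between sine_bar's own x axis and vertical between 1.7758 and 1.8508 rad and angle between sine_bar's own y axis and vertical between 1.5208 and 1.6208 rad and angle between the x axis of sine_bar and the y axis of plate_top, either way round below 0.38 rad and x of sine_bar in the frame of plate_top between -0.035 and 0.035 m and contact force between sine_bar_body and gauge_thin above 0.3 N and contact force between sine_bar_body and granite_plate above 0.3 N), for 0.2 s.
3. the taper block lies on the sine bar, thick end at the end stop (x of thin_block in the frame of sine_bar between -0.057 and -0.036 m and y of thin_block in the frame of sine_bar between -0.012 and 0.012 m and z of sine_bar in the frame of plate_top between 0.028 and 0.036 m and angle between sine_bar's own x axis and vertical between 1.7758 and 1.8508 rad and angle between sine_bar's own y axis and vertical between 1.5208 and 1.6208 rad and angle between the x axis of sine_bar and the y axis of plate_top, either way round below 0.38 rad and x of sine_bar in the frame of plate_top between -0.035 and 0.035 m and contact force between sine_bar_body and gauge_thin above 0.3 N and contact force between sine_bar_body and granite_plate above 0.3 N and x of taper_block in the frame of sine_bar between 0.023 and 0.037 m and y of taper_block in the frame of sine_bar between -0.01 and 0.01 m and z of taper_block in the frame of sine_bar between 0.016 and 0.022 m and angle between the x axis of taper_block and the x axis of sine_bar, either way round below 0.17 rad and angle between the z axis of taper_block and the z axis of sine_bar, either way round below 0.05 rad and angle between taper_block's own x axis and vertical between 1.7608 and 1.8708 rad), for 0.2 s.
At the end, for the whole second after the job is handed in: Stack on the plate's left half (within 35 mm of its long centre line), blocks centred to 8 mm; bar's rollers on stack (to 10 mm) and plate, bar within 20 degrees of the plate's long side; taper block central to 10 mm, 0-9 mm from the stop; level central to 14 mm, level to 2.5 degrees; all at rest (all of step 1 and all of step 3 and horizontal distance between round_level and taper_block below 0.014 m and z of round_level in the frame of taper_block between 0.012 and 0.022 m and angle between round_level's own z axis and vertical below 0.045 rad and linear speed of each of gauge_thick, gauge_thin, sine_bar_body, taper, level below 0.02 m/s); the robot touches nothing.
It fails at once if the 30 mm gauge block is moved more than 12 mm (distance of spare_block from where it was at the start of the episode above 0.012 m).
It fails at once if the magnifier is moved more than 15 mm (distance of magnifier from where it was at the start of the episode above 0.015 m).
It fails at once if the feeler gauges are moved more than 15 mm (distance of feelers from where it was at the start of the episode above 0.015 m).
It also fails if it takes over 112 s, if anything falls off the work surface, if the arm or the gripper's body presses on something with over 40 N, if the wrist force passes 120 N, or if a joint passes its speed limit or range.

## Working session

There is one attempt and no reset: what is moved stays moved. The work goes in short steps, Python scripts to look and compute and a tool call to move; the robot and the scene stay as the last step left them, time stands still between calls to the robot, and variables do not carry over. Pictures are saved under pics/ and viewed, and the job is handed in when it is done.

Besides the shell and the picture viewer there is one more tool, called after "Request:" as name(argument=value, ...), one argument or row to a line, values as JSON. step_arm: Moves the arm, as the interface text tells. Its arguments: {"type":"object","properties":{"slide":{"type":"array","items":{"type":"array","items":{"type":"number"}}},"delta_rot":{"type":"array","items":{"type":"array","items":{"type":"number"}}},"hand":{"type":"array","items":{"type":"number"}},"force":{"type":"number"}},"required":["slide","delta_rot","hand"]}

```bash
mkdir -p pics; ls
python3 - <<'E'
from plant import arm
import cv2
o=arm.get_obs(); print(o)
for n in("scene","top"):
    m=arm.camera_model(n);print(n,m)
    cv2.imwrite(f"pics/{n}0.png",arm.capture(n)[:,:,::-1])
E
```

```text
pics
{'time_s': 0.0, 'q': array([ 1.14448581,  0.592124  ,  0.04831299,  1.60989344, -0.03325641,
        0.94270859, -0.03366758]), 'qd': array([-0.00150451, -0.00073772,  0.00189444,  0.00229923, -0.00140672,
        0.00072735,  0.00119194]), 'tau': array([ 3.75172676e-04, -5.48688805e+01,  1.54666565e+00, -1.98123264e+01,
        9.33960022e-03,  8.81527812e-03,  1.65199378e-05]), 'position': array([ 0.23657984, -0.68444837,  0.25211111]), 'tcp_rot': array([-1.34727115,  0.96201497, -0.95871626]), 'ft_force': array([-0.24514939,  0.41635289, -0.33468366]), 'ft_torque': array([-0.01077163,  0.02021589, -0.01027397]), 'grip_width': 1.0031960678602996}
scene {'fx': 422.4711587381482, 'fy': 422.4711587381482, 'cx': 313.7349664704489, 'cy': 199.05160950260262, 'rvec': array([ 0.72869319, -2.66067404,  1.07685281]), 'tvec': array([0.55906197, 0.18879845, 0.86108979])}
top {'fx': 505.442417594767, 'fy': 505.442417594767, 'cx': 321.3476946478341, 'cy': 204.99472730067473, 'rvec': array([ 2.14564548, -2.09968197,  0.20583221]), 'tvec': array([0.07603324, 0.56895912, 1.12244917])}
```

View pics/scene0.png

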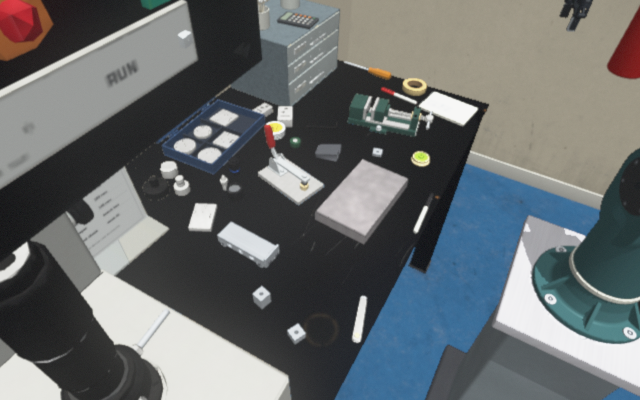

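View pics/top0.png

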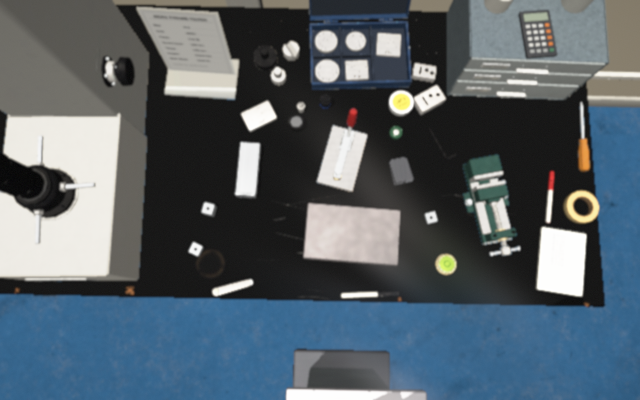

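```bash
cat > h.py <<'E'
import numpy as np, cv2
from plant import arm
from scipy.spatial.transform import Rotation as R
def cam(n):
    m=arm.camera_model(n);K=np.array([[m['fx'],0,m['cx']],[0,m['fy'],m['cy']],[0,0,1]])
    return K,R.from_rotvec(m['rvec']).as_matrix(),np.array(m['tvec'])
def proj(n,p):
    K,r,t=cam(n);c=(r@np.atleast_2d(p).T).T+t;u=(K@c.T).T;return u[:,:2]/u[:,2:]
def ray(n,uv,z):
    K,r,t=cam(n);o=-r.T@t;uv=np.atleast_2d(uv).astype(float)
    d=(r.T@np.linalg.inv(K)@np.c_[uv,np.ones(len(uv))].T).T
    s=(z-o[2])/d[:,2];return o+d*s[:,None]
def shot(n,f,crop=None,k=1):
    im=arm.capture(n)[:,:,::-1].copy();cv2.imwrite('pics/raw_'+f,im)
    if crop: x,y,w,h=crop;im=im[y:y+h,x:x+w]
    cv2.imwrite('pics/'+f,cv2.resize(im,None,fx=k,fy=k,interpolation=cv2.INTER_CUBIC));return im
E
python3 - <<'E'
from h import *
for n in("scene","top"):
    K,r,t=cam(n);print(n,"pos",-r.T@t)
    print(proj(n,[[.5,0,0],[.6,0,0],[.5,.1,0]]))
o=arm.get_obs();print(R.from_rotvec(o['tcp_rot']).as_matrix().round(3))
E
```

```text
scene pos [0.26184063 0.68514867 0.74275269]
[[365.89670335 199.91164753]
 [329.95062158 185.06100097]
 [347.20368361 226.86383354]]
top pos [0.34447152 0.08934628 1.20943966]
[[357.3207201  237.43370371]
 [357.63583901 196.79277177]
 [315.80143438 236.53337729]]
[[ 0.327 -0.001  0.945]
 [-0.945  0.002  0.327]
 [-0.002 -1.    -0.   ]]
```

Run:
```python
import cv2
a=cv2.imread('pics/top0.png');b=cv2.imread('pics/scene0.png')
def s(im,x,y,w,h,k,f):cv2.imwrite('pics/'+f,cv2.resize(im[y:y+h,x:x+w],None,fx=k,fy=k,interpolation=cv2.INTER_CUBIC))
s(a,175,120,155,190,3,'a1.png');s(a,290,130,190,180,3,'a2.png');s(b,190,180,200,180,3,'b1.png');s(b,290,80,160,170,3,'b2.png')
```

```text
(no output)
```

View pics/a1.png

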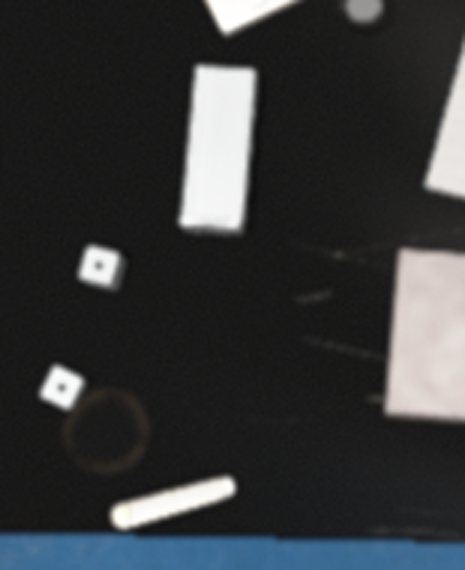

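View pics/a2.png

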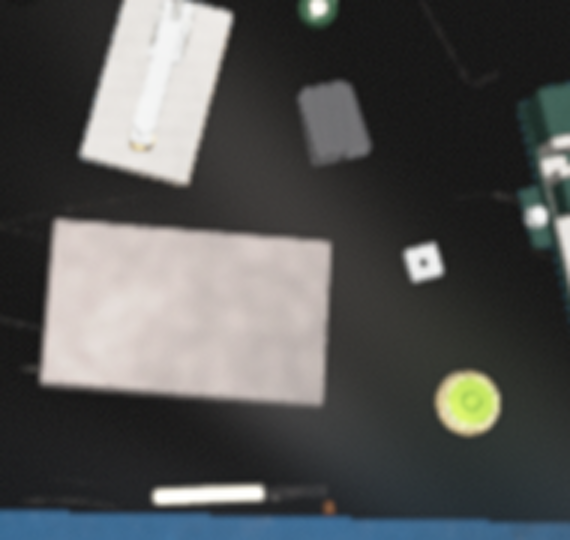

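View pics/b1.png

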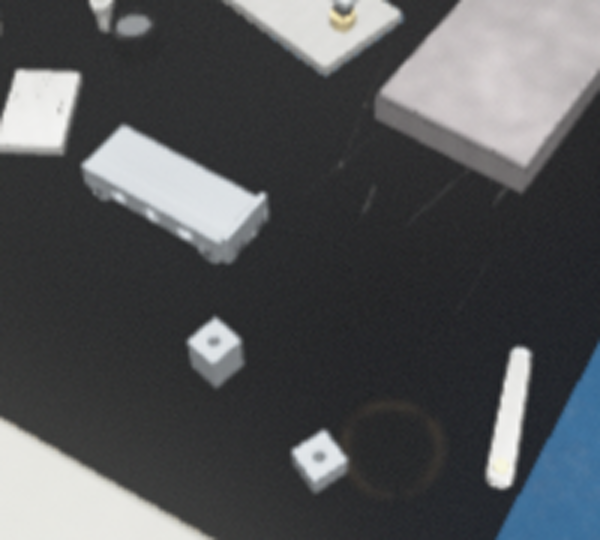

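View pics/b2.png

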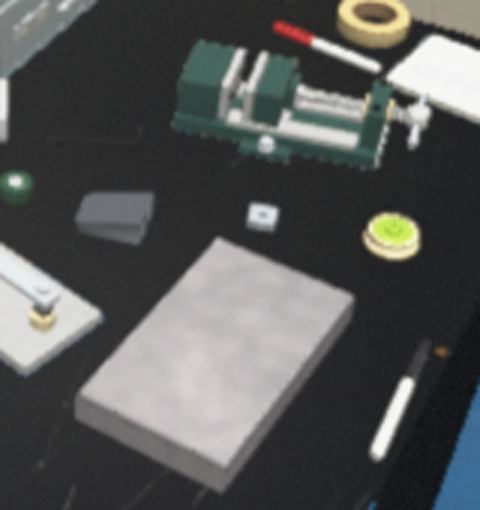

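Run:
```python
from h import *
im=cv2.imread('pics/top0.png');hsv=cv2.cvtColor(im,cv2.COLOR_BGR2HSV)
def rect(name,roi,lo,z,hi=255):
    x,y,w,h=roi;g=im[y:y+h,x:x+w].min(2) if name!='level' else im[y:y+h,x:x+w].max(2)
    k=4;g=cv2.resize(g,None,fx=k,fy=k,interpolation=cv2.INTER_CUBIC)
    m=((g>=lo)&(g<=hi)).astype('uint8')
    c=max(cv2.findContours(m,0,cv2.CHAIN_APPROX_NONE)[0],key=cv2.contourArea)
    c=(c.reshape(-1,2)+.5)/k-.5+[x,y]
    P=ray('top',c,z)[:,:2].astype('float32')
    r=cv2.minAreaRect(P*1000);M=cv2.moments(P*1000)
    b=cv2.boxPoints(r);e0=b[1]-b[0];e1=b[2]-b[1]
    print(name,'c',np.round(r[0],1),'cent',round(M['m10']/M['m00'],1),round(M['m01']/M['m00'],1),'edges',[(round(float(np.hypot(*e)),1),round(float(np.degrees(np.arctan2(e[1],e[0])))%180,1)) for e in(e0,e1)])
rect('plate',(290,190,125,90),90,.034)
for t in(130,160): rect('thick',(180,235,32,30),t,.016);rect('spare',(195,195,30,28),t,.030);rect('thin',(418,205,26,26),t,.008)
for t in(120,170,200):rect('bar',(230,135,35,70),t,.030)
for t in(60,75):rect('taper',(380,150,40,40),t,.018)
rect('level',(425,245,45,40),110,.015);rect('feel',(205,270,55,30),120,.012);rect('knife',(330,285,50,18),120,.012)
```

```text
plate c [504.9  15.1] cent 504.7 15.2 edges [(134.0, 176.5), (222.3, 86.5)]
thick c [463.  384.2] cent 462.9 384.2 edges [(28.0, 157.0), (28.0, 67.0)]
spare c [558.1 357.7] cent 558.2 357.7 edges [(28.5, 167.1), (28.4, 77.1)]
thin c [ 552.5 -176.2] cent 552.4 -176.2 edges [(27.9, 105.3), (27.9, 15.3)]
thick c [463.  384.2] cent 462.9 384.2 edges [(26.5, 156.8), (26.3, 66.8)]
spare c [558.3 357.7] cent 558.3 357.7 edges [(26.8, 167.0), (26.5, 77.0)]
thin c [ 552.5 -176.4] cent 552.5 -176.3 edges [(26.2, 106.0), (25.9, 16.0)]
bar c [657.3 268.1] cent 657.2 268.3 edges [(135.5, 177.3), (51.2, 87.3)]
bar c [657.1 268.3] cent 657.3 268.3 edges [(132.2, 177.3), (48.3, 87.3)]
bar c [657.3 268.2] cent 657.3 268.3 edges [(130.3, 177.4), (46.3, 87.4)]
taper c [ 664.5 -102.4] cent 663.5 -102.3 edges [(52.3, 103.5), (68.1, 13.5)]
taper c [ 664.8 -103. ] cent 663.9 -102.7 edges [(49.6, 102.9), (65.2, 12.9)]
level c [ 439.7 -207.3] cent 440.0 -207.4 edges [(51.7, 91.2), (51.1, 1.2)]
feel c [375.8 292.1] cent 375.4 293.7 edges [(98.8, 107.1), (20.5, 17.1)]
knife c [364.8  -4.3] cent 364.7 -4.2 edges [(87.8, 93.6), (14.0, 3.6)]
```

Request:
step_arm(
  slide=[
    [2.6,4,0],
    [2.6,4,0],
    [2.6,4,0],
    [2.6,4,0],
    [2.6,4,0],
    [2.6,4,0],
    [2.6,4,0],
    [2.6,4,0],
    [2.6,4,0],
    [2.6,4,0],
    [2.6,4,0],
    [2.6,4,0],
  ],
  delta_rot=[
    [0,0,4],
    [0,0,4],
    [0,0,4],
    [0,0,4],
    [0,0,4],
    [0,0,4],
    [0,0,4],
    [0,0,4],
    [0,0,4],
    [0,0,4],
    [0,0,4],
    [0,0,4],
  ],
  hand=[5,5,5,5,5,5,5,5,5,5,5,5],
  force=40,
)

```text
time_s: 1.3
position: [0.5493, -0.2035, 0.2531]
tcp_rot: [-1.548, 0.312, -0.311]
ft_force: [0.4, -0.7, 0.3]
grip_width: 0.584
```

Request:
step_arm(
  slide=[
    [-0.7,4.8,0],
    [-0.7,4.8,0],
    [-0.7,4.8,0],
    [-0.7,4.8,0],
    [-0.7,4.8,0],
    [-0.7,4.8,0],
    [-0.7,4.8,-2],
    [-0.7,4.8,-2],
    [-0.7,4.8,-2],
    [-0.7,4.8,-2],
    [-0.7,4.8,-2],
    [-0.7,4.8,-2],
  ],
  delta_rot=[
    [0,0,0],
    [0,0,0],
    [0,0,0],
    [0,0,0],
    [0,0,0],
    [0,0,0],
    [0,0,0],
    [0,0,0],
    [0,0,0],
    [0,0,0],
    [0,0,0],
    [0,0,0],
  ],
  hand=[5,5,5,5,5,5,5,5,5,5,5,5],
)

```text
time_s: 2.5
position: [0.4663, 0.3587, 0.1378]
tcp_rot: [-1.549, 0.314, -0.314]
ft_force: [1.0, -0.5, -0.1]
grip_width: 0.587
```

```bash
cat >> h.py <<'E'
def st():
    o=arm.get_obs();M=R.from_rotvec(o['tcp_rot']).as_matrix()
    print('t',round(o['time_s'],2),'p',(o['position']*1000).round(1),'jaw',np.degrees(np.arctan2(M[1,0],M[0,0])).round(1),'x',M[:,0].round(3),'appr',M[:,1].round(3),'q',o['q'].round(2),'w',round(o['grip_width']*85.4,1),'F',o['ft_force'].round(1))
    return o
E
python3 -c "
from h import *
st();shot('scene','s1.png',(150,150,300,225),2.6)"
```

```text
t 2.5 p [466.3 358.7 137.8] jaw -22.9 x [ 0.921 -0.39  -0.   ] appr [-0.    -0.001 -1.   ] q [-0.55  0.59 -0.26  2.    0.26  0.59 -1.38] w 50.1 F [ 1.  -0.5 -0.1]
```

View pics/s1.png

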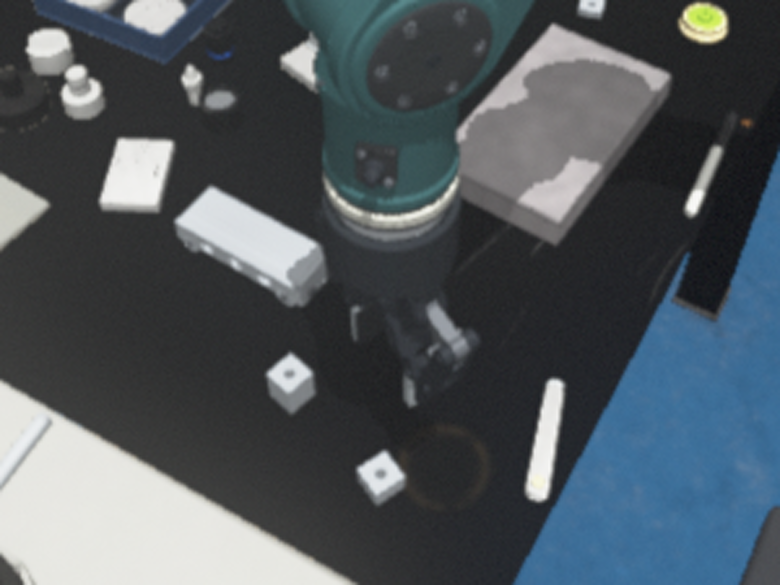

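Request:
step_arm(
  slide=[
    [-0.2,1.1,-3],
    [0,0,-3],
    [0,0,-2],
    [0,0,-1],
    [0,0,0],
    [0,0,0],
  ],
  delta_rot=[
    [0,0,0],
    [0,0,0],
    [0,0,0],
    [0,0,0],
    [0,0,0],
    [0,0,0],
  ],
  hand=[5,5,5,5,5,5],
)

```text
time_s: 3.15
position: [0.4652, 0.3683, 0.0495]
tcp_rot: [-1.547, 0.314, -0.315]
ft_force: [-0.0, -0.1, 0.4]
grip_width: 0.584
```

```bash
python3 -c "
from h import *
st();shot('scene','s2.png',(220,230,160,120),5)
print(proj('scene',[[.463,.384,.016]]))"
```

```text
t 3.15 p [465.2 368.3  49.5] jaw -22.9 x [ 0.921 -0.39   0.   ] appr [ 0.001  0.    -1.   ] q [-0.61  0.72 -0.19  2.02  0.31  0.43 -1.44] w 49.9 F [-0.  -0.1  0.4]
[[295.18265626 331.07455622]]
```

View pics/s2.png

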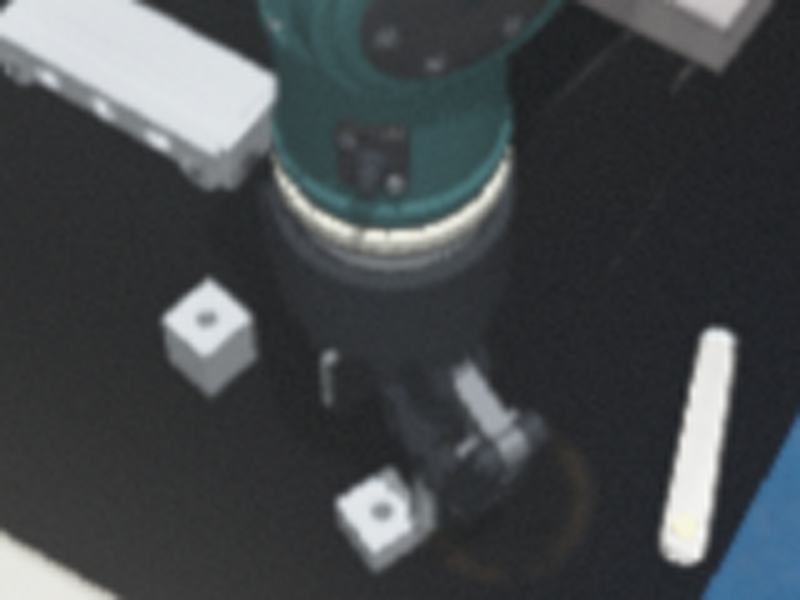

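Request:
step_arm(
  slide=[
    [-0.2,1.6,0],
    [0,0,0],
    [0,0,-1],
    [0,0,-1],
    [0,0,-0.45],
    [0,0,0],
  ],
  delta_rot=[
    [0,0,0],
    [0,0,0],
    [0,0,0],
    [0,0,0],
    [0,0,0],
    [0,0,0],
  ],
  hand=[5,5,5,5,5,5],
)

```text
time_s: 3.8
position: [0.4621, 0.3832, 0.0231]
tcp_rot: [-1.55, 0.315, -0.313]
ft_force: [-0.6, -0.8, 0.1]
grip_width: 0.582
```

```bash
python3 -c "
from h import *
st();shot('scene','s3.png',(220,230,160,120),5)"
```

```text
t 3.8 p [462.1 383.2  23.1] jaw -22.9 x [ 0.921 -0.39  -0.001] appr [-0.002 -0.002 -1.   ] q [-0.64  0.77 -0.17  2.    0.32  0.4  -1.47] w 49.7 F [-0.6 -0.8  0.1]
```

View pics/s3.png

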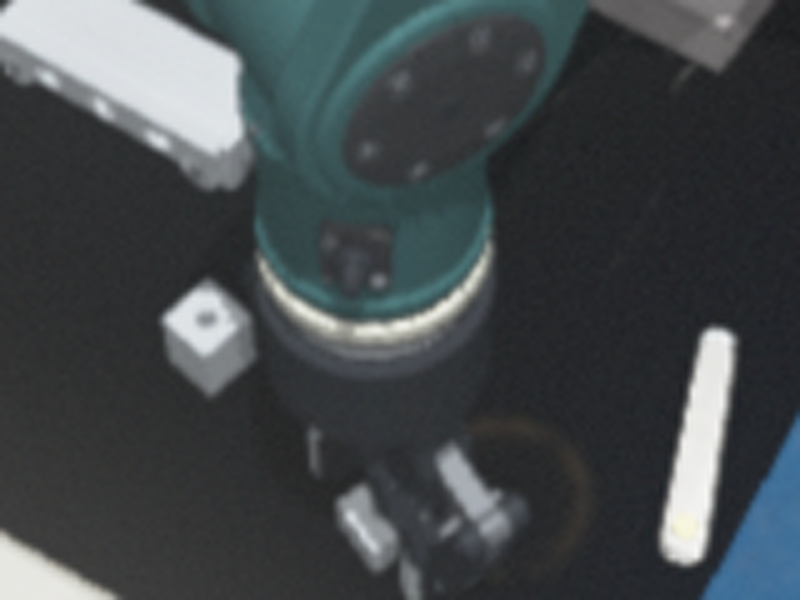

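Request:
step_arm(
  slide=[
    [0,0.1,0.2],
    [0,0,0],
    [0,0,0],
    [0,0,0],
    [0,0,0],
    [0,0,0],
    [0,0,0],
  ],
  delta_rot=[
    [0,0,0],
    [0,0,0],
    [0,0,0],
    [0,0,0],
    [0,0,0],
    [0,0,0],
    [0,0,0],
  ],
  hand=[0,0,0,0,0,0,0],
  force=40,
)

```text
time_s: 4.55
position: [0.4632, 0.3857, 0.0271]
tcp_rot: [-1.547, 0.313, -0.314]
ft_force: [-0.5, 0.0, 5.8]
grip_width: 0.264
```

```bash
python3 -c "
from h import *
st()"
```

```text
t 4.55 p [463.2 385.7  27.1] jaw -22.9 x [ 0.921 -0.39   0.001] appr [ 0.001  0.001 -1.   ] q [-0.64  0.77 -0.18  2.    0.32  0.4  -1.47] w 22.6 F [-0.5  0.   5.8]
```

Request:
step_arm(
  slide=[
    [0,0,2],
    [0,0,4],
    [0,0,4],
    [0.5,-4,0],
    [0.5,-4,0],
    [0.5,-4,0],
    [0.5,-4,0],
    [0.5,-4,0],
    [0.5,-4,0],
    [0.5,-4,0],
    [0.5,-3,0],
    [0,0,0],
  ],
  delta_rot=[
    [0,0,0],
    [0,0,0],
    [0,0,0],
    [0,0,3],
    [0,0,3],
    [0,0,3],
    [0,0,3],
    [0,0,3],
    [0,0,3],
    [0,0,1.4],
    [0,0,0],
    [0,0,0],
  ],
  hand=[0,0,0,0,0,0,0,0,0,0,0,0],
)

```text
time_s: 5.75
position: [0.5024, 0.0686, 0.1256]
tcp_rot: [-1.574, 0.058, -0.054]
ft_force: [0.2, 1.3, -0.8]
grip_width: 0.27
```

```bash
python3 -c "
from h import *
st();shot('scene','s4.png',(250,100,200,150),4)"
```

```text
t 5.75 p [502.4  68.6 125.6] jaw -4.1 x [ 0.997 -0.071 -0.002] appr [-0.003 -0.004 -1.   ] q [ 0.05  0.55 -0.37  2.18  0.41  0.49 -0.71] w 23.0 F [ 0.2  1.3 -0.8]
```

View pics/s4.png

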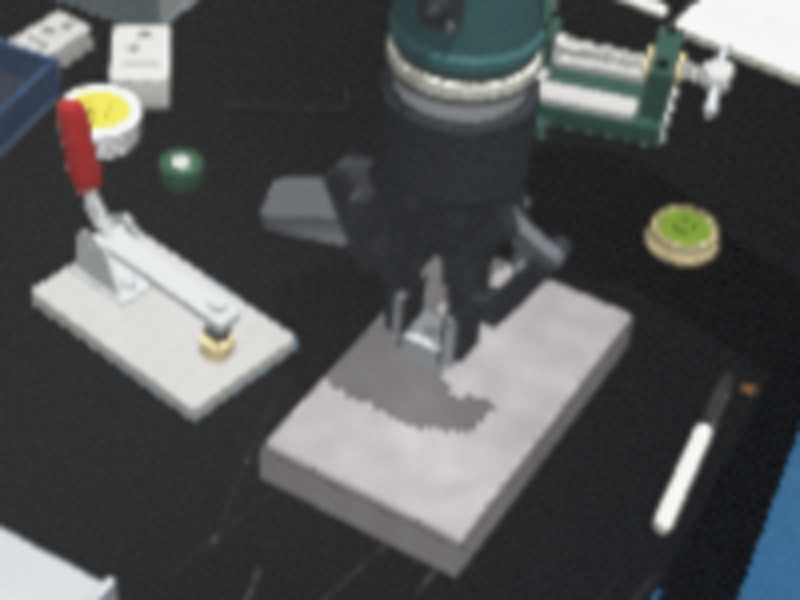

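Request:
step_arm(
  slide=[
    [0.5,-0.1,-2],
    [0,0,-2],
    [0,0,-1.5],
    [0,0,-0.5],
    [0,0,0],
  ],
  delta_rot=[
    [0,0,0.5],
    [0,0,0],
    [0,0,0],
    [0,0,0],
    [0,0,0],
  ],
  hand=[0,0,0,0,0],
)

```text
time_s: 6.3
position: [0.5072, 0.0754, 0.0658]
tcp_rot: [-1.57, 0.041, -0.039]
ft_force: [0.2, -0.6, -0.4]
grip_width: 0.268
```

```bash
python3 -c "
from h import *
st()"
```

```text
t 6.3 p [507.2  75.4  65.8] jaw -2.9 x [ 0.999 -0.051 -0.002] appr [-0.002  0.    -1.   ] q [-0.03  0.65 -0.28  2.19  0.49  0.36 -0.77] w 22.9 F [ 0.2 -0.6 -0.4]
```

Request:
step_arm(
  slide=[
    [0.1,-0.8,0],
    [0,0,-0.3],
    [0,0,-0.2],
    [0,0,0],
  ],
  delta_rot=[
    [0,0,-0.5],
    [0,0,0],
    [0,0,0],
    [0,0,0],
  ],
  hand=[0,0,0,0],
)

```text
time_s: 6.7
position: [0.5089, 0.0661, 0.0616]
tcp_rot: [-1.57, 0.048, -0.049]
ft_force: [-0.2, -0.2, -1.6]
grip_width: 0.267
```

```bash
python3 -c "
from h import *
st()"
```

```text
t 6.7 p [508.9  66.1  61.6] jaw -3.6 x [ 0.998 -0.062  0.   ] appr [ 0.  0. -1.] q [-0.02  0.66 -0.27  2.19  0.5   0.35 -0.77] w 22.8 F [-0.2 -0.2 -1.6]
```

Request:
step_arm(
  slide=[
    [0,0,-0.1],
    [0,0,-0.1],
    [0,0,0],
  ],
  delta_rot=[
    [0,0,0],
    [0,0,0],
    [0,0,0],
  ],
  hand=[0,0,0],
)

```text
time_s: 7.0
position: [0.509, 0.0663, 0.061]
tcp_rot: [-1.571, 0.047, -0.049]
ft_force: [-1.7, -0.5, 13.9]
grip_width: 0.268
```

```bash
python3 -c "
from h import *
st()"
```

```text
t 7.0 p [509.   66.3  61. ] jaw -3.5 x [ 0.998 -0.061  0.001] appr [ 0.001 -0.001 -1.   ] q [-0.02  0.66 -0.27  2.19  0.5   0.35 -0.77] w 22.9 F [-1.7 -0.5 13.9]
```

Request:
step_arm(
  slide=[
    [0,0,0.1],
    [0,0,0],
    [0,0,0],
    [0,0,2],
    [0,0,4],
    [0.6,-3.5,0],
    [0.6,-3.5,0],
    [0.6,-3.5,0],
    [0.6,-3.5,0],
    [0.6,-3.5,0],
    [0.6,-3.5,0],
    [0.7,-3.2,0],
  ],
  delta_rot=[
    [0,0,0],
    [0,0,0],
    [0,0,0],
    [0,0,0],
    [0,0,0],
    [0,0,3],
    [0,0,3],
    [0,0,3],
    [0,0,3],
    [0,0,3],
    [0,0,3],
    [0,0,1.5],
  ],
  hand=[4.5,4.5,4.5,4.5,4.5,4.5,4.5,4.5,4.5,4.5,4.5,4.5],
)

```text
time_s: 8.2
position: [0.5514, -0.1779, 0.12]
tcp_rot: [-1.559, -0.218, 0.22]
ft_force: [-0.7, -0.0, -0.1]
grip_width: 0.527
```

Request:
step_arm(
  slide=[
    [0,0,-3],
    [0,0,-3],
    [0,0,0],
    [0,0,0],
  ],
  delta_rot=[
    [0,0,0],
    [0,0,0],
    [0,0,0],
    [0,0,0],
  ],
  hand=[4.5,4.5,4.5,4.5],
)

```text
time_s: 8.6
position: [0.5514, -0.1753, 0.0602]
tcp_rot: [-1.559, -0.218, 0.22]
ft_force: [0.3, -0.2, 0.7]
grip_width: 0.529
```

```bash
python3 -c "
from h import *
st();shot('scene','s5.png',(290,90,200,150),4)"
```

```text
t 8.6 p [ 551.4 -175.3   60.2] jaw 16.0 x [ 0.961  0.276 -0.001] appr [-0.002  0.001 -1.   ] q [ 0.53  0.73 -0.43  2.04  0.61  0.5  -0.07] w 45.2 F [ 0.3 -0.2  0.7]
```

View pics/s5.png

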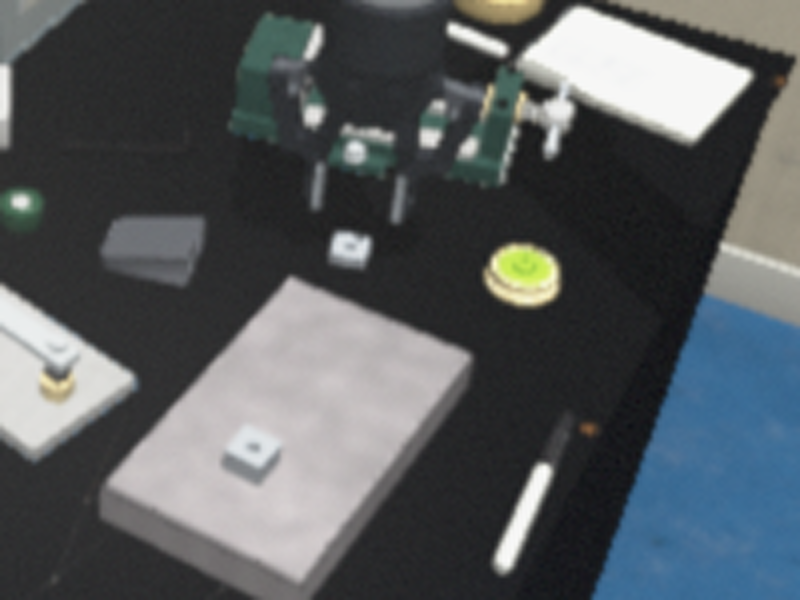

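Request:
step_arm(
  slide=[
    [0.1,-0.1,-1.5],
    [0,0,-1.3],
    [0,0,-0.4],
    [0,0,0],
    [0,0,0],
    [0,0,0],
    [0,0,0],
    [0,0,0],
    [0,0,0],
  ],
  delta_rot=[
    [0,0,0],
    [0,0,0],
    [0,0,0],
    [0,0,0],
    [0,0,0],
    [0,0,0],
    [0,0,0],
    [0,0,0],
    [0,0,0],
  ],
  hand=[4.5,4.5,4.5,0,0,0,0,0,0],
)

```text
time_s: 9.55
position: [0.5529, -0.1768, 0.0286]
tcp_rot: [-1.56, -0.219, 0.219]
ft_force: [0.1, -0.3, -0.6]
grip_width: 0.252
```

```bash
python3 -c "
from h import *
st()
shot('top','t5.png',(290,190,150,100),5)
"
```

```text
t 9.55 p [ 552.9 -176.8   28.6] jaw 16.0 x [0.961 0.275 0.   ] appr [ 0. -0. -1.] q [ 0.5   0.77 -0.38  2.04  0.65  0.45 -0.1 ] w 21.5 F [ 0.1 -0.3 -0.6]
```

View pics/t5.png

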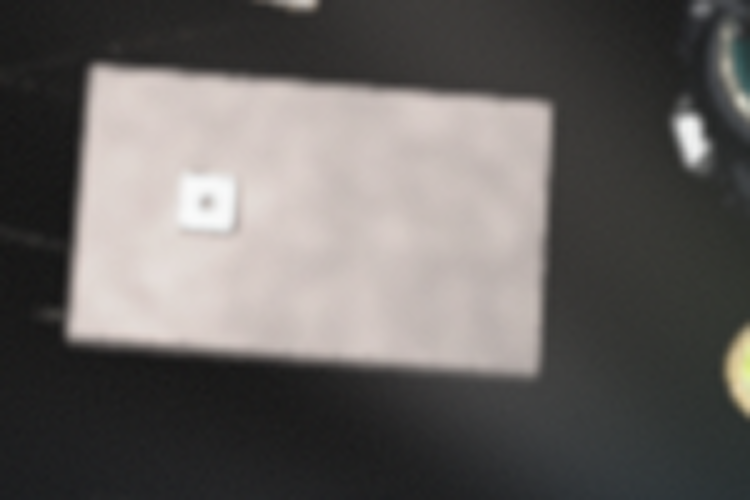

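```bash
cat >> h.py <<'E'
def rect(f,roi,lo,z,view='top',fn=lambda a:a.min(2)):
    im=cv2.imread('pics/raw_'+f);x,y,w,h=roi;k=4
    g=cv2.resize(fn(im[y:y+h,x:x+w]),None,fx=k,fy=k,interpolation=cv2.INTER_CUBIC)
    m=(g>=lo).astype('uint8')
    c=max(cv2.findContours(m,0,cv2.CHAIN_APPROX_NONE)[0],key=cv2.contourArea)
    c=(c.reshape(-1,2)+.5)/k-.5+[x,y]
    P=ray(view,c,z)[:,:2].astype('float32')*1000
    r=cv2.minAreaRect(P);b=cv2.boxPoints(r);M=cv2.moments(P)
    print('c',np.round(r[0],1),'cent',round(M['m10']/M['m00'],1),round(M['m01']/M['m00'],1),[(round(float(np.hypot(*e)),1),round(float(np.degrees(np.arctan2(e[1],e[0])))%180,1)) for e in(b[1]-b[0],b[2]-b[1])])
    return b
E
python3 -c "
from h import *
for t in(215,230):rect('t5.png',(318,217,28,28),t,.05)"
```

```text
c [510.1  67.6] cent 509.8 66.4 [(31.9, 91.3), (26.3, 1.3)]
c [509.8  65.6] cent 509.7 65.4 [(25.4, 90.9), (23.4, 0.9)]
```

Request:
step_arm(
  slide=[
    [0,0,3],
    [0,0,4],
    [0,0,1.2],
    [-0.6,3.5,0],
    [-0.6,3.5,0],
    [-0.6,3.5,0],
    [-0.6,3.5,0],
    [-0.6,3.5,0],
    [-0.6,3.5,0],
    [-0.8,3.3,0],
    [0,0,0],
    [0,0,0],
  ],
  delta_rot=[
    [0,0,0],
    [0,0,0],
    [0,0,0],
    [0,0,-3],
    [0,0,-3],
    [0,0,-3],
    [0,0,-3],
    [0,0,-3],
    [0,0,-3],
    [0,0,-1.5],
    [0,0,0],
    [0,0,0],
  ],
  hand=[0,0,0,0,0,0,0,0,0,0,0,0],
)

```text
time_s: 10.8
position: [0.5084, 0.0671, 0.1103]
tcp_rot: [-1.571, 0.046, -0.046]
ft_force: [0.4, -0.4, -0.2]
grip_width: 0.249
```

```bash
python3 -c "
from h import *
st()"
```

```text
t 10.8 p [508.4  67.1 110.3] jaw -3.4 x [ 0.998 -0.059 -0.001] appr [-0.001 -0.    -1.   ] q [ 0.05  0.58 -0.36  2.17  0.45  0.46 -0.72] w 21.2 F [ 0.4 -0.4 -0.2]
```

Request:
step_arm(
  slide=[
    [0.1,-0.1,-1.5],
    [0,0,-1],
    [0,0,-0.3],
    [0,0,-0.2],
    [0,0,0],
    [0,0,0],
  ],
  delta_rot=[
    [0,0,0],
    [0,0,0],
    [0,0,0],
    [0,0,0],
    [0,0,0],
    [0,0,0],
  ],
  hand=[0,0,0,0,0,0],
)

```text
time_s: 11.4
position: [0.5101, 0.0651, 0.0807]
tcp_rot: [-1.57, 0.048, -0.049]
ft_force: [1.3, -0.3, -0.6]
grip_width: 0.251
```

```bash
python3 -c "
from h import *
st();shot('scene','s6.png',(290,130,100,75),8)"
```

```text
t 11.4 p [510.1  65.1  80.7] jaw -3.5 x [ 0.998 -0.062  0.   ] appr [ 0.  0. -1.] q [ 0.02  0.63 -0.31  2.18  0.48  0.4  -0.75] w 21.4 F [ 1.3 -0.3 -0.6]
```

View pics/s6.png

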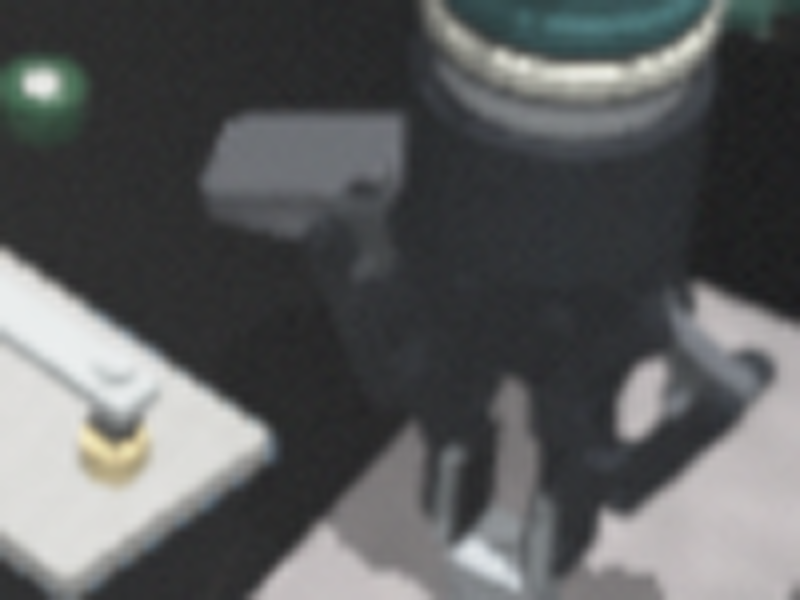

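Continue lowering until contact.

Request:
step_arm(
  slide=[
    [-0.1,0.1,-0.1],
    [0,0,-0.1],
    [0,0,0],
  ],
  delta_rot=[
    [0,0,0],
    [0,0,0],
    [0,0,0],
  ],
  hand=[0,0,0],
)

```text
time_s: 11.75
position: [0.5087, 0.0663, 0.0785]
tcp_rot: [-1.57, 0.048, -0.048]
ft_force: [-0.6, -0.2, -1.0]
grip_width: 0.254
```

```bash
python3 -c "
from h import *
st()"
```

```text
t 11.75 p [508.7  66.3  78.5] jaw -3.5 x [ 0.998 -0.061 -0.   ] appr [-0. -0. -1.] q [ 0.01  0.63 -0.31  2.18  0.49  0.39 -0.76] w 21.7 F [-0.6 -0.2 -1. ]
```

Request:
step_arm(
  slide=[
    [0,0,-0.1],
    [0,0,0],
  ],
  delta_rot=[
    [0,0,0],
    [0,0,0],
  ],
  hand=[0,0],
)

```text
time_s: 11.95
position: [0.5088, 0.0663, 0.0782]
tcp_rot: [-1.571, 0.048, -0.049]
ft_force: [-1.6, -0.4, 6.8]
grip_width: 0.254
```

```bash
python3 -c "
from h import *
st()"
```

```text
t 11.95 p [508.8  66.3  78.2] jaw -3.5 x [ 0.998 -0.061  0.   ] appr [ 0.    -0.001 -1.   ] q [ 0.01  0.63 -0.31  2.18  0.49  0.39 -0.76] w 21.7 F [-1.6 -0.4  6.8]
```

Request:
step_arm(
  slide=[
    [0,0,0.1],
    [0,0,0],
    [0,0,0],
    [0,0,2],
    [0,0,4],
    [0,0,1],
    [0,0,0],
    [0,0,0],
  ],
  delta_rot=[
    [0,0,0],
    [0,0,0],
    [0,0,0],
    [0,0,0],
    [0,0,0],
    [0,0,0],
    [0,0,-7.2],
    [0,0,-7.2],
  ],
  hand=[5,5,5,5,5,6.5,6.5,6.5],
)

```text
time_s: 12.75
position: [0.509, 0.066, 0.1487]
tcp_rot: [-1.556, 0.249, -0.251]
ft_force: [-0.7, 1.2, -1.0]
grip_width: 0.76
```

Request:
step_arm(
  slide=[
    [1.5,2,0],
    [1.5,2,0],
    [1.5,2,0],
    [1.5,2,0],
    [1.5,2,0],
    [1.5,2,0],
    [1.5,2,0],
    [1.5,2,0],
    [1.5,2,0],
    [1.5,2.2,0],
    [0,0,0],
    [0,0,0],
  ],
  delta_rot=[
    [0,0,-7.5],
    [0,0,-7.5],
    [0,0,-7.5],
    [0,0,-7.5],
    [0,0,-7.5],
    [0,0,-7.5],
    [0,0,-7.5],
    [0,0,-7.5],
    [0,0,-7.4],
    [0,0,-7.4],
    [0,0,0],
    [0,0,0],
  ],
  hand=[6.5,6.5,6.5,6.5,6.5,6.5,6.5,6.5,6.5,6.5,6.5,6.5],
)

```text
time_s: 13.95
position: [0.6582, 0.2688, 0.1474]
tcp_rot: [-1.189, 1.243, -1.243]
ft_force: [-0.2, -0.8, 0.8]
grip_width: 0.762
```

```bash
python3 -c "
from h import *
st();shot('scene','s7.png',(190,120,200,150),4);shot('top','t7.png',(225,130,200,150),4)
for t in(215,230):rect('t7.png',(318,215,28,28),t,.058)"
```

```text
t 13.95 p [658.2 268.8 147.4] jaw -92.6 x [-0.045 -0.999  0.001] appr [-0.001 -0.001 -1.   ] q [-0.47  0.69  0.03  1.71 -0.03  0.74 -2.04] w 65.1 F [-0.2 -0.8  0.8]
c [510.   72.3] cent 509.0 72.5 [(22.5, 93.5), (26.5, 3.5)]
c [509.8  70.5] cent 509.4 72.0 [(22.3, 176.0), (18.0, 86.0)]
```

View pics/s7.png

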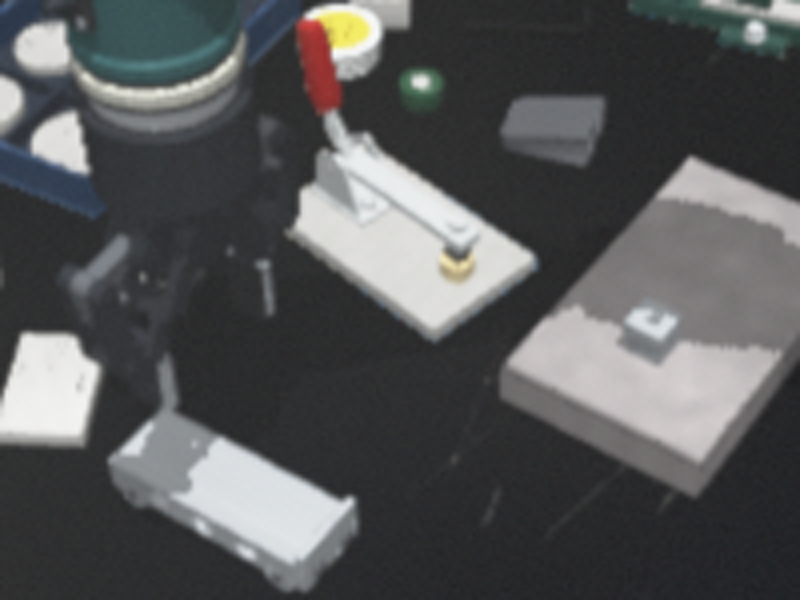

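View pics/t7.png

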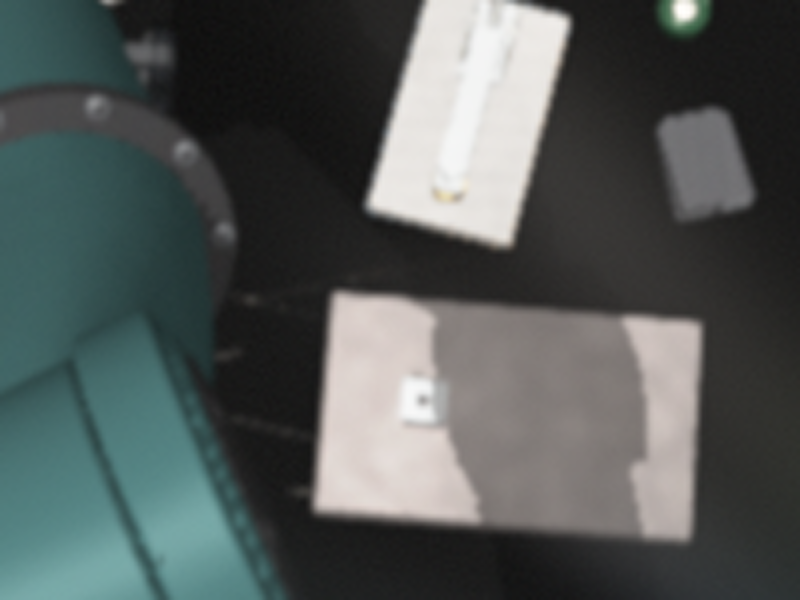

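Request:
step_arm(
  slide=[
    [0.1,-0.05,-4],
    [0,0,-4],
    [0,0,-2],
    [0,0,-1.8],
    [0,0,0],
    [0,0,0],
  ],
  delta_rot=[
    [0,0,0],
    [0,0,0],
    [0,0,0],
    [0,0,0],
    [0,0,0],
    [0,0,0],
  ],
  hand=[6.5,6.5,6.5,6.5,6.5,6.5],
)

```text
time_s: 14.65
position: [0.6602, 0.2672, 0.0309]
tcp_rot: [-1.186, 1.244, -1.245]
ft_force: [0.7, -0.1, -0.0]
grip_width: 0.764
```

```bash
python3 -c "
from h import *
st();shot('scene','s8.png',(190,170,120,120),5)"
```

```text
t 14.65 p [660.2 267.2  30.9] jaw -92.8 x [-0.048 -0.999 -0.   ] appr [ 0.  0. -1.] q [-0.46  0.84  0.02  1.74 -0.03  0.56 -2.04] w 65.2 F [ 0.7 -0.1 -0. ]
```

View pics/s8.png

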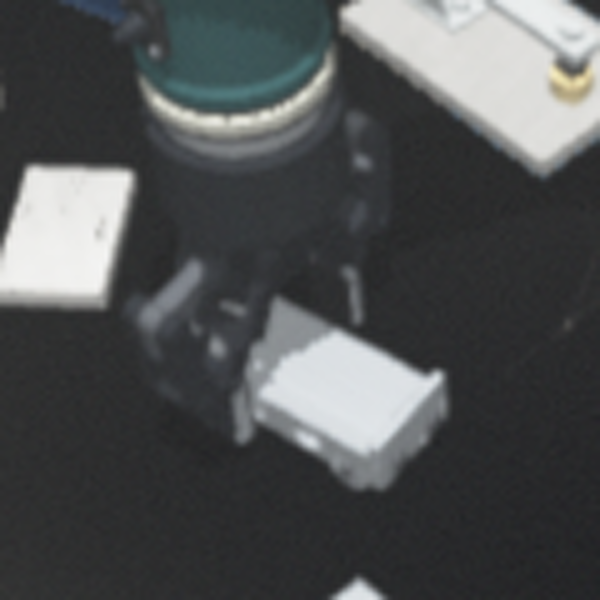

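Request:
step_arm(
  slide=[
    [-0.1,0.1,-0.2],
    [0,0,0],
    [0,0,0],
    [0,0,0],
    [0,0,0],
    [0,0,0],
    [0,0,2],
  ],
  delta_rot=[
    [0,0,0],
    [0,0,0],
    [0,0,0],
    [0,0,0],
    [0,0,0],
    [0,0,0],
    [0,0,0],
  ],
  hand=[2,2,2,2,2,2,2],
  force=90,
)

```text
time_s: 15.4
position: [0.6558, 0.2677, 0.0462]
tcp_rot: [-1.193, 1.247, -1.243]
ft_force: [-1.1, 0.2, -8.4]
grip_width: 0.516
```

```bash
python3 -c "
from h import *
st()"
```

```text
t 15.4 p [655.8 267.7  46.2] jaw -92.7 x [-0.047 -0.999  0.003] appr [-0.006 -0.003 -1.   ] q [-0.47  0.82  0.02  1.75 -0.03  0.59 -2.04] w 44.1 F [-1.1  0.2 -8.4]
```

Request:
step_arm(
  slide=[
    [0,0,4],
    [0,0,4],
    [0,0,4],
    [0,0,0],
  ],
  delta_rot=[
    [0,0,0],
    [0,0,0],
    [0,0,0],
    [0,0,0],
  ],
  hand=[2,2,2,2],
)

```text
time_s: 15.8
position: [0.6623, 0.2703, 0.1754]
tcp_rot: [-1.174, 1.239, -1.245]
ft_force: [2.5, 0.9, -6.6]
grip_width: 0.514
```

Request:
step_arm(
  slide=[
    [-1.25,-2.1,0],
    [-1.25,-2.1,0],
    [-1.25,-2.1,0],
    [-1.25,-2.1,0],
    [-1.25,-2.1,0],
    [-1.25,-2.1,0],
    [-1.25,-2.1,0],
    [-1.25,-2.1,0],
    [-1.25,-2.1,0],
    [-1.25,-2.1,0],
    [-1.25,-2.1,0],
    [-1.25,-2.1,0],
  ],
  delta_rot=[
    [0,0,7.43],
    [0,0,7.43],
    [0,0,7.43],
    [0,0,7.43],
    [0,0,7.43],
    [0,0,7.43],
    [0,0,7.43],
    [0,0,7.43],
    [0,0,7.43],
    [0,0,7.43],
    [0,0,7.43],
    [0,0,7.43],
  ],
  hand=[2,2,2,2,2,2,2,2,2,2,2,2],
)

```text
time_s: 17.0
position: [0.5064, 0.0155, 0.1673]
tcp_rot: [-1.571, 0.047, -0.042]
ft_force: [0.3, -1.0, -7.7]
grip_width: 0.519
```

Request:
step_arm(
  slide=[
    [0,0,0],
    [0,0,0],
    [0,0,0],
    [0,0,0],
    [0,0,0],
    [0,0,0],
  ],
  delta_rot=[
    [3.5,-0.21,0],
    [3.5,-0.21,0],
    [3.5,-0.21,0],
    [3.4,-0.21,0],
    [0,0,0],
    [0,0,0],
  ],
  hand=[2,2,2,2,2,2],
)

```text
time_s: 17.6
position: [0.5076, 0.0158, 0.1676]
tcp_rot: [-1.329, 0.045, -0.052]
ft_force: [0.3, -0.4, -7.4]
grip_width: 0.515
```

```bash
python3 -c "
from h import *
st();shot('scene','s9.png',(260,90,200,150),4);shot('top','t9.png',(280,130,160,150),4)"
```

```text
t 17.6 p [507.6  15.8 167.6] jaw -3.6 x [ 0.998 -0.063 -0.003] appr [ 0.012  0.239 -0.971] q [ 0.49  0.54 -0.64  2.15  0.14  0.52 -0.26] w 44.0 F [ 0.3 -0.4 -7.4]
```

View pics/s9.png

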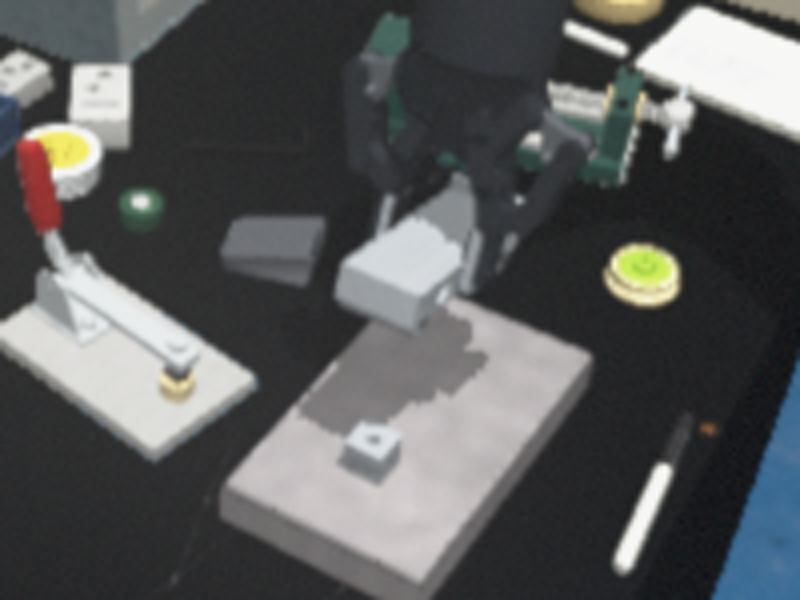

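View pics/t9.png

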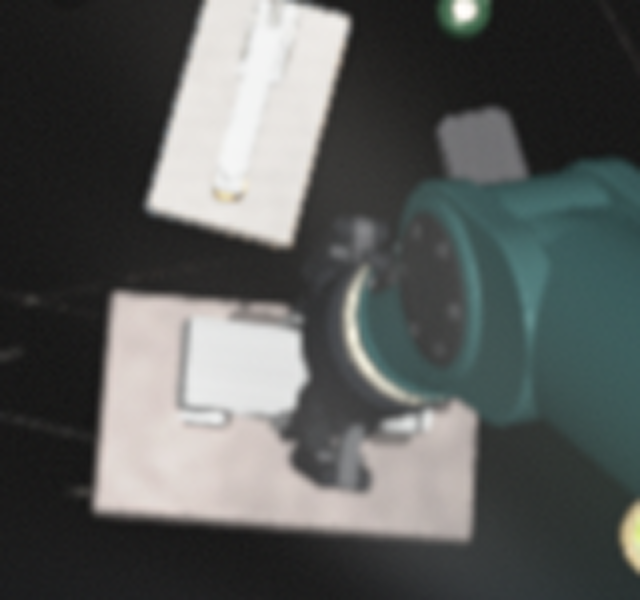

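```bash
python3 -c "
from h import *
o=arm.get_obs();M=R.from_rotvec(o['tcp_rot']).as_matrix();p=o['position']
bz=-M[:,1];by=-M[:,0] ;bx=np.cross(by,bz);print(bx,by,bz)
b=p-.009*bz
for z in(.01,-.01):
  for y in(-.023,.023): print(z,y,proj('top',b-.063*bx+y*by+z*bz),proj('scene',b-.063*bx+y*by+z*bz))
"
python3 - <<'E'
import cv2
im=cv2.imread('pics/raw_t9.png')[:,:,1]
for r in(215,219,223,227): print(r,im[r,318:334])
E
```

```text
[0.05930703 0.96903525 0.23969431] [-0.99814784  0.06082558  0.00106405] [-0.01354844 -0.23931346  0.97084783]
0.01 -0.023 [[384.27153803 215.80103388]] [[370.67276374 135.89185391]]
0.01 0.023 [[382.99576397 237.30398945]] [[388.93568711 143.20916378]]
-0.01 -0.023 [[380.90759886 217.14354441]] [[368.71755055 143.74268348]]
-0.01 0.023 [[379.62718104 238.27728715]] [[386.72938309 151.11637516]]
215 [204 206 206 206 205 202 189 164 161 194 225 230 231 230 230 230]
219 [207 205 204 205 205 203 186 160 170 210 228 232 231 231 230 230]
223 [210 208 208 207 206 200 179 159 184 224 232 232 231 231 231 230]
227 [206 206 206 207 205 193 167 160 194 226 233 233 233 232 232 232]
```

```bash
python3 -c "
from h import *
o=arm.get_obs();M=R.from_rotvec(o['tcp_rot']).as_matrix();p=o['position']
bz=-M[:,1];by=M[:,0] ;bx=np.cross(by,bz)
b=p-.009*bz
for z in(.01,-.01):
  for y in(-.023,0,.023): print(z,y,proj('top',b-.063*bx+y*by+z*bz),proj('scene',b-.063*bx+y*by+z*bz))
"
```

```text
0.01 -0.023 [[325.16058875 230.51248771]] [[363.50138166 162.90064053]]
0.01 0 [[326.06203856 219.45081224]] [[353.54046343 158.60760015]]
0.01 0.023 [[326.95593071 208.48187665]] [[343.77890208 154.40048027]]
-0.01 -0.023 [[322.75108293 231.63525687]] [[361.38833902 171.40858356]]
-0.01 0 [[323.64619801 220.76888898]] [[351.5775246  167.08626475]]
-0.01 0.023 [[324.53394364 209.99198356]] [[341.96054469 162.84934299]]
```

Request:
step_arm(
  slide=[
    [-0.1,-0.2,-3],
    [0,0,-3],
    [0,0,-1.7],
    [0,0,-0.8],
    [0,0,0],
    [0,0,0],
  ],
  delta_rot=[
    [0,0,0],
    [0,0,0],
    [0,0,0],
    [0,0,0],
    [0,0,0],
    [0,0,0],
  ],
  hand=[2,2,2,2,2,2],
)

```text
time_s: 18.3
position: [0.5087, 0.0155, 0.0842]
tcp_rot: [-1.327, 0.04, -0.053]
ft_force: [0.5, -0.1, -7.3]
grip_width: 0.516
```

```bash
python3 -c "
from h import *
st();shot('scene','s10.png',(290,120,120,90),6)"
```

```text
t 18.3 p [508.7  15.5  84.2] jaw -3.5 x [ 0.998 -0.061  0.001] appr [ 0.016  0.24  -0.971] q [ 0.4   0.67 -0.53  2.19  0.23  0.34 -0.3 ] w 44.1 F [ 0.5 -0.1 -7.3]
```

View pics/s10.png

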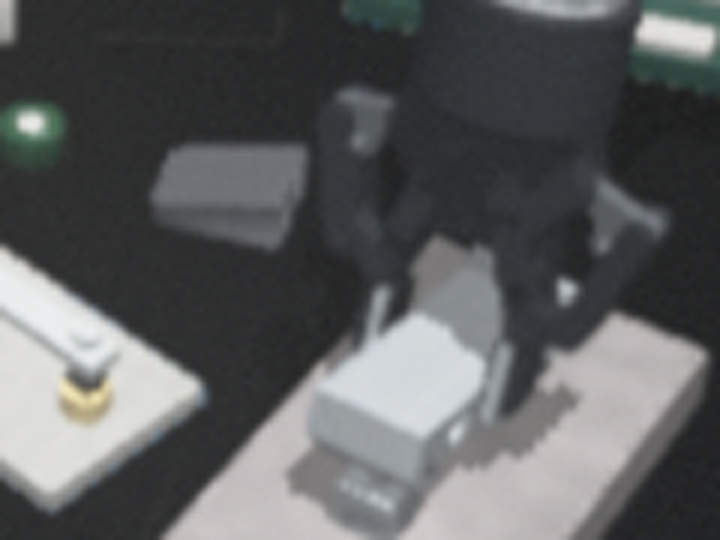

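Request:
step_arm(
  slide=[
    [-0.25,-0.2,0],
    [0,0,-0.4],
    [0,0,-0.3],
    [0,0,0],
    [0,0,0],
  ],
  delta_rot=[
    [0,0,0],
    [0,0,0],
    [0,0,0],
    [0,0,0],
    [0,0,0],
  ],
  hand=[2,2,2,2,2],
)

```text
time_s: 18.85
position: [0.5053, 0.0127, 0.0764]
tcp_rot: [-1.327, 0.042, -0.053]
ft_force: [-0.3, 0.1, -8.3]
grip_width: 0.516
```

```bash
python3 -c "
from h import *
st();shot('scene','s11.png',(290,120,120,90),6)"
```

```text
t 18.85 p [505.3  12.7  76.4] jaw -3.6 x [ 0.998 -0.062 -0.001] appr [ 0.014  0.24  -0.971] q [ 0.4   0.68 -0.52  2.2   0.24  0.32 -0.3 ] w 44.1 F [-0.3  0.1 -8.3]
```

View pics/s11.png

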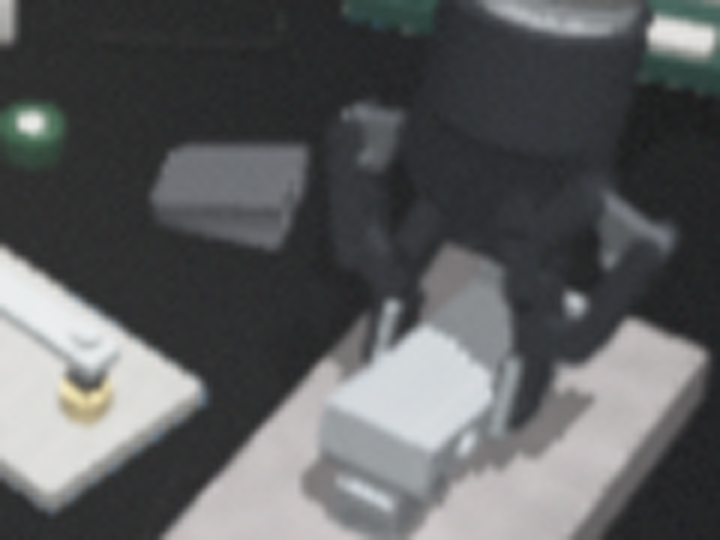

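Closing down in 1 mm rows.

Request:
step_arm(
  slide=[
    [0,0.05,-0.1],
    [0,0,-0.1],
    [0,0,0],
  ],
  delta_rot=[
    [0,0,0],
    [0,0,0],
    [0,0,0],
  ],
  hand=[2,2,2],
)

```text
time_s: 19.2
position: [0.5055, 0.0129, 0.0759]
tcp_rot: [-1.328, 0.041, -0.053]
ft_force: [-3.3, -3.6, 9.8]
grip_width: 0.516
```

```bash
python3 -c "
from h import *
o=st();print(o['ft_torque'])"
```

```text
t 19.2 p [505.5  12.9  75.9] jaw -3.6 x [ 0.998 -0.062  0.   ] appr [ 0.015  0.239 -0.971] q [ 0.4   0.68 -0.52  2.2   0.24  0.32 -0.3 ] w 44.1 F [-3.3 -3.6  9.8]
[-0.42647769  0.70728904  0.18684614]
```

Request:
step_arm(
  slide=[
    [0,0,0],
    [0,0,0],
    [0,0,0],
    [0,0,0],
    [0,-0.5,2],
    [0,-0.7,3],
  ],
  delta_rot=[
    [0,0,0],
    [0,0,0],
    [0,0,0],
    [0,0,0],
    [0,0,0],
    [0,0,0],
  ],
  hand=[5,5.5,6.5,6.5,6.5,6.5],
  force=60,
)

```text
time_s: 19.8
position: [0.5042, 0.0018, 0.1238]
tcp_rot: [-1.327, 0.044, -0.049]
ft_force: [0.4, 0.3, -0.1]
grip_width: 0.764
```

```bash
python3 -c "
from h import *
o=st();shot('scene','s12.png',(290,120,120,90),6)"
```

```text
t 19.8 p [504.2   1.8 123.8] jaw -3.5 x [ 0.998 -0.061 -0.004] appr [ 0.011  0.241 -0.97 ] q [ 0.48  0.61 -0.6   2.18  0.2   0.43 -0.26] w 65.3 F [ 0.4  0.3 -0.1]
```

View pics/s12.png

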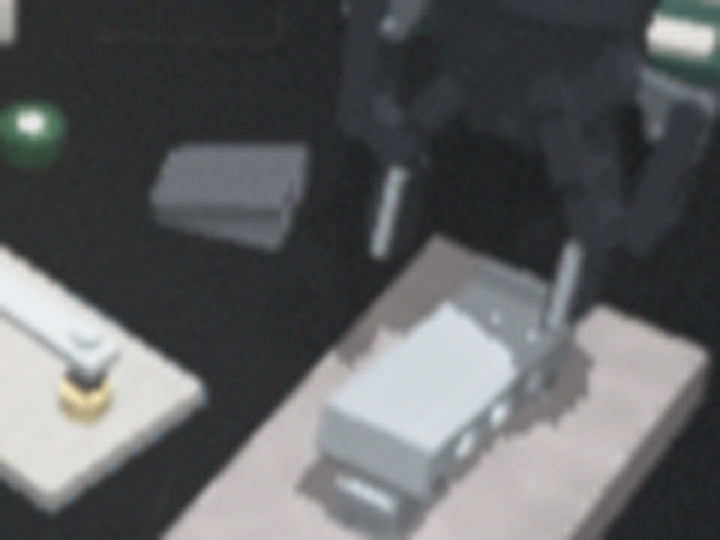

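Request:
step_arm(
  slide=[
    [0,0,1],
    [0,0,1],
    [0,0,1],
    [0,0,0],
  ],
  delta_rot=[
    [-3.5,0.21,0],
    [-3.5,0.21,0],
    [-3.5,0.21,0],
    [-3.4,0.21,0],
  ],
  hand=[6.3,6.3,6.3,6.3],
)

```text
time_s: 20.25
position: [0.5064, 0.0016, 0.1558]
tcp_rot: [-1.572, 0.046, -0.052]
ft_force: [-0.1, 0.6, -0.4]
grip_width: 0.736
```

Request:
step_arm(
  slide=[
    [1.62,-1.05,0],
    [1.62,-1.05,0],
    [1.62,-1.05,0],
    [1.62,-1.05,0],
    [1.62,-1.05,0],
    [1.62,-1.05,0],
    [1.62,-1.05,0],
    [1.62,-1.05,0],
    [1.62,-1.05,0],
    [1.62,-1.05,0],
    [0,0,0],
    [0,0,0],
  ],
  delta_rot=[
    [0,0,-7.36],
    [0,0,-7.36],
    [0,0,-7.36],
    [0,0,-7.36],
    [0,0,-7.36],
    [0,0,-7.36],
    [0,0,-7.36],
    [0,0,-7.36],
    [0,0,-7.36],
    [0,0,-7.36],
    [0,0,0],
    [0,0,0],
  ],
  hand=[6.3,6.3,6.3,6.3,6.3,6.3,6.3,6.3,6.3,6.3,6.3,6.3],
)

```text
time_s: 21.45
position: [0.6668, -0.1032, 0.1539]
tcp_rot: [-1.308, 1.042, -1.04]
ft_force: [0.2, -0.4, 0.3]
grip_width: 0.737
```

```bash
python3 -c "
from h import *
o=st();shot('scene','s13.png',(260,90,200,150),4);shot('top','t13.png',(280,130,160,150),4)"
```

```text
t 21.45 p [ 666.8 -103.2  153.9] jaw -77.0 x [ 0.224 -0.974 -0.001] appr [-0.001  0.    -1.   ] q [ 0.1   0.64 -0.02  1.8   0.02  0.71 -1.27] w 62.9 F [ 0.2 -0.4  0.3]
```

View pics/s13.png

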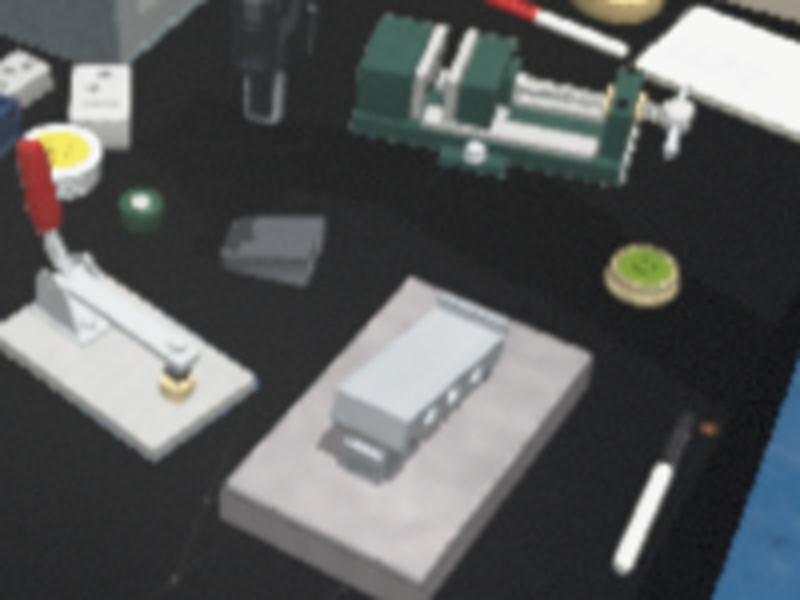

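View pics/t13.png

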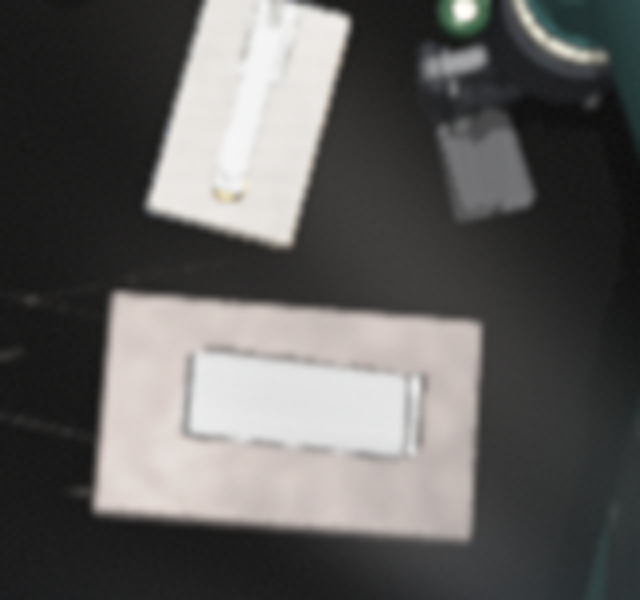

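Run:
```python
from h import *
im=cv2.imread('pics/raw_t13.png')[:,:,1]
for r in(224,228,232): print(r,'L',im[r,322:334],'R',im[r,376:392])
for c in(335,350,365): print(c,im[212:248,c])
print(ray('top',[[327.2,228.2]],.0905),ray('top',[[382,234.2]],.0603))
```

```text
224 L [208 208 207 196 170 163 196 225 231 231 231 230] R [222 221 219 214 202 181 183 202 194 158 152 172 183 185 185 188]
228 L [208 210 213 201 174 176 212 229 232 231 231 231] R [228 228 228 227 220 195 193 220 211 170 167 183 187 187 187 186]
232 L [212 216 215 197 169 187 226 234 234 234 233 233] R [228 229 229 228 217 186 184 203 189 168 180 193 196 196 194 192]
335 [200 198 196 188 168 160 191 222 228 230 230 230 229 229 230 230 230 230
 230 231 232 232 232 232 232 227 204 179 186 201 206 204 203 203 203 204]
350 [195 196 199 201 202 196 175 167 194 220 225 227 227 226 226 226 226 226
 225 226 226 227 228 228 228 226 226 221 200 184 186 192 195 194 195 197]
365 [190 191 193 194 195 196 197 197 192 190 206 222 227 228 228 227 228 227
 227 227 226 227 227 227 228 228 227 225 222 216 206 198 195 195 196 197]
[[0.50765434 0.07417112 0.0905    ]] [[ 0.5009332  -0.05204205  0.0603    ]]
```

Request:
step_arm(
  slide=[
    [0.1,-0.05,-4],
    [0,0,-4],
    [0,0,-2.5],
    [0,0,-2],
    [0,0,0],
    [0,0,0],
  ],
  delta_rot=[
    [0,0,0],
    [0,0,0],
    [0,0,0],
    [0,0,0],
    [0,0,0],
    [0,0,0],
  ],
  hand=[6.3,6.3,6.3,6.3,6.3,6.3],
)

```text
time_s: 22.15
position: [0.6678, -0.1037, 0.0296]
tcp_rot: [-1.307, 1.043, -1.041]
ft_force: [0.0, -0.3, 0.8]
grip_width: 0.737
```

```bash
python3 -c "
from h import *
o=st();shot('scene','s14.png',(280,90,120,90),6)"
```

```text
t 22.15 p [ 667.8 -103.7   29.6] jaw -77.1 x [ 0.223 -0.975 -0.001] appr [-0.001  0.001 -1.   ] q [ 0.1   0.81 -0.02  1.83  0.02  0.5  -1.28] w 63.0 F [ 0.  -0.3  0.8]
```

View pics/s14.png

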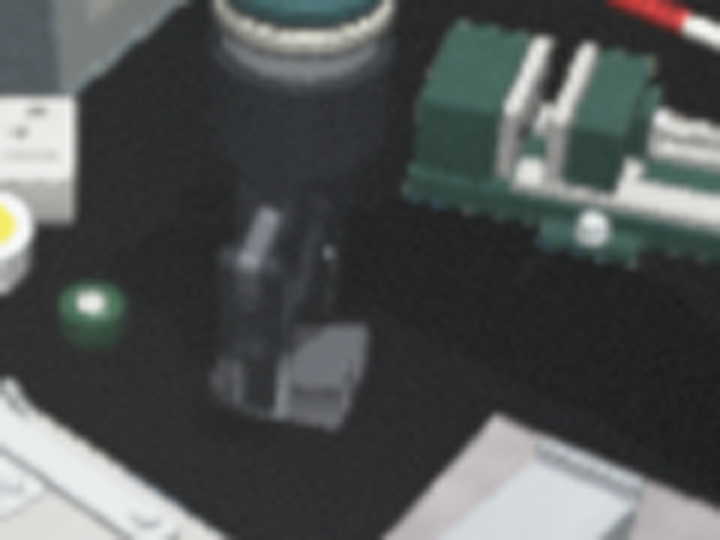

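Request:
step_arm(
  slide=[
    [0,0,0],
    [0,0,0],
    [0,0,0],
    [0,0,0],
    [0,0,0],
    [0,0,0],
  ],
  delta_rot=[
    [0,0,0],
    [0,0,0],
    [0,0,0],
    [0,0,0],
    [0,0,0],
    [0,0,0],
  ],
  hand=[2,2,2,2,2,2],
  force=70,
)

```text
time_s: 22.8
position: [0.6694, -0.1039, 0.0317]
tcp_rot: [-1.305, 1.041, -1.044]
ft_force: [-0.6, 1.9, 4.9]
grip_width: 0.487
```

```bash
python3 -c "
from h import *
o=st();shot('scene','s15.png',(280,90,120,90),6)"
```

```text
t 22.8 p [ 669.4 -103.9   31.7] jaw -77.2 x [ 0.222 -0.975  0.   ] appr [ 0.002  0.    -1.   ] q [ 0.1   0.81 -0.02  1.83  0.02  0.5  -1.28] w 41.6 F [-0.6  1.9  4.9]
```

View pics/s15.png

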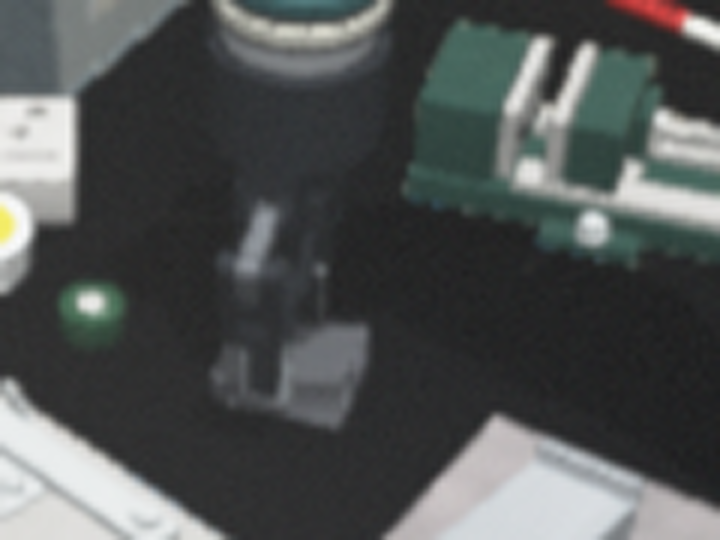

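Request:
step_arm(
  slide=[
    [0,0,3],
    [0,0,4.5],
    [0,0,4.5],
    [0,0,0],
  ],
  delta_rot=[
    [0,0,0],
    [0,0,0],
    [0,0,0],
    [0,0,0],
  ],
  hand=[2,2,2,2],
)

```text
time_s: 23.25
position: [0.6731, -0.105, 0.1569]
tcp_rot: [-1.299, 1.032, -1.052]
ft_force: [2.9, -0.8, -3.5]
grip_width: 0.486
```

Request:
step_arm(
  slide=[
    [-1.65,0.81,0],
    [-1.65,0.81,0],
    [-1.65,0.81,0],
    [-1.65,0.81,0],
    [-1.65,0.81,0],
    [-1.65,0.81,0],
    [-1.65,0.81,0],
    [-1.65,0.81,0],
    [-1.65,0.81,0],
    [-1.65,0.81,0],
    [0,0,0],
    [0,0,0],
  ],
  delta_rot=[
    [0,0,7.36],
    [0,0,7.36],
    [0,0,7.36],
    [0,0,7.36],
    [0,0,7.36],
    [0,0,7.36],
    [0,0,7.36],
    [0,0,7.36],
    [0,0,7.36],
    [0,0,7.36],
    [0,0,0],
    [0,0,0],
  ],
  hand=[2,2,2,2,2,2,2,2,2,2,2,2],
)

```text
time_s: 24.45
position: [0.5029, -0.0235, 0.1492]
tcp_rot: [-1.57, 0.05, -0.05]
ft_force: [0.5, -0.8, -3.9]
grip_width: 0.484
```

Request:
step_arm(
  slide=[
    [0,0,0],
    [0,0,0],
    [0,0,0],
    [0,0,0],
    [0,0,0],
    [0,0,0],
  ],
  delta_rot=[
    [3.5,-0.21,0],
    [3.5,-0.21,0],
    [3.5,-0.21,0],
    [3.4,-0.21,0],
    [0,0,0],
    [0,0,0],
  ],
  hand=[2,2,2,2,2,2],
)

```text
time_s: 25.05
position: [0.504, -0.0244, 0.1492]
tcp_rot: [-1.328, 0.044, -0.055]
ft_force: [1.1, 0.1, -3.5]
grip_width: 0.486
```

```bash
python3 -c "
from h import *
st();shot('scene','s16.png',(300,90,120,90),6);shot('top','t16.png',(300,180,120,90),6)"
```

```text
t 25.05 p [504.  -24.4 149.2] jaw -3.7 x [ 0.998 -0.065 -0.   ] appr [ 0.015  0.239 -0.971] q [ 0.55  0.56 -0.61  2.16  0.15  0.5  -0.18] w 41.5 F [ 1.1  0.1 -3.5]
```

View pics/s16.png

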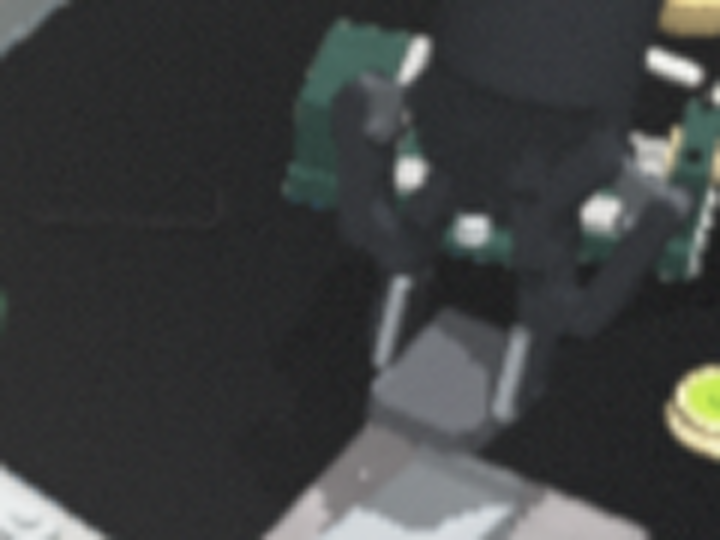

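View pics/t16.png

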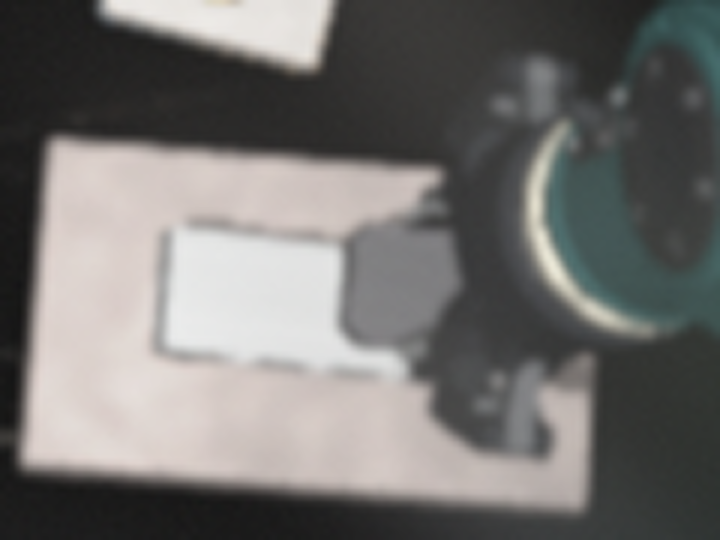

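Run:
```python
from h import *
p=np.array([.504,-.0244,.1492])
bx=np.array([-.06,-.969,-.239]);bz=np.array([-.015,-.239,.971])
for h in(.030,.0193): print(proj('top',[p-.031*bx-h*bz]))
im=cv2.imread('pics/raw_t16.png')[:,:,1]
for r in(222,227,232): print(im[r,350:366])
# 1mm
print(proj('top',[p-.036*bx-.03*bz]))
```

```text
[[355.83382866 226.96652943]]
[[357.37545147 226.35595506]]
[225 225 225 224 224 221 196 143 109 119 127 127 127 128 127 127]
[225 225 226 225 226 221 189 136 115 125 129 130 128 128 128 127]
[225 225 225 225 224 209 164 124 124 131 130 130 129 129 129 130]
[[353.63284245 226.69935984]]
```

Request:
step_arm(
  slide=[
    [0,0.25,-2],
    [0,0,-2],
    [0,0,0],
    [0,0,0],
  ],
  delta_rot=[
    [0,0,0],
    [0,0,0],
    [0,0,0],
    [0,0,0],
  ],
  hand=[2,2,2,2],
)

```text
time_s: 25.55
position: [0.5034, -0.0198, 0.1097]
tcp_rot: [-1.328, 0.041, -0.051]
ft_force: [0.4, -0.4, -4.3]
grip_width: 0.484
```

```bash
python3 -c "
from h import *
st();shot('scene','s17.png',(300,90,120,90),6);shot('top','t17.png',(300,180,120,90),6)"
```

```text
t 25.55 p [503.4 -19.8 109.7] jaw -3.5 x [ 0.998 -0.06  -0.001] appr [ 0.014  0.24  -0.971] q [ 0.5   0.63 -0.56  2.18  0.19  0.41 -0.21] w 41.4 F [ 0.4 -0.4 -4.3]
```

View pics/s17.png

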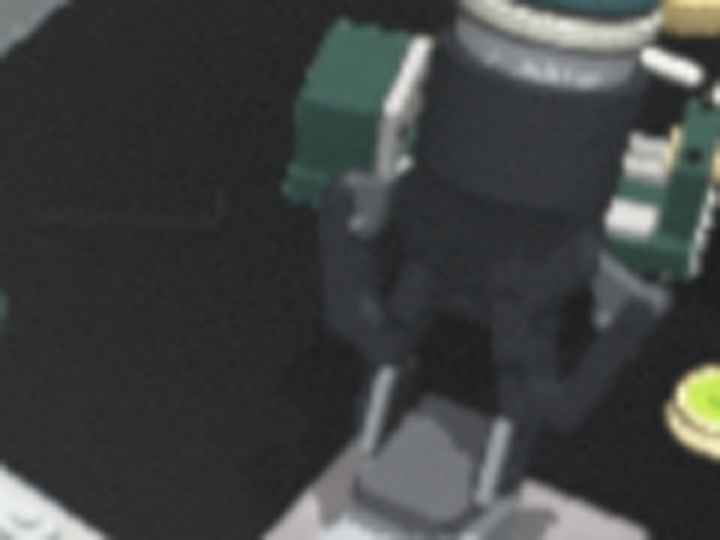

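View pics/t17.png

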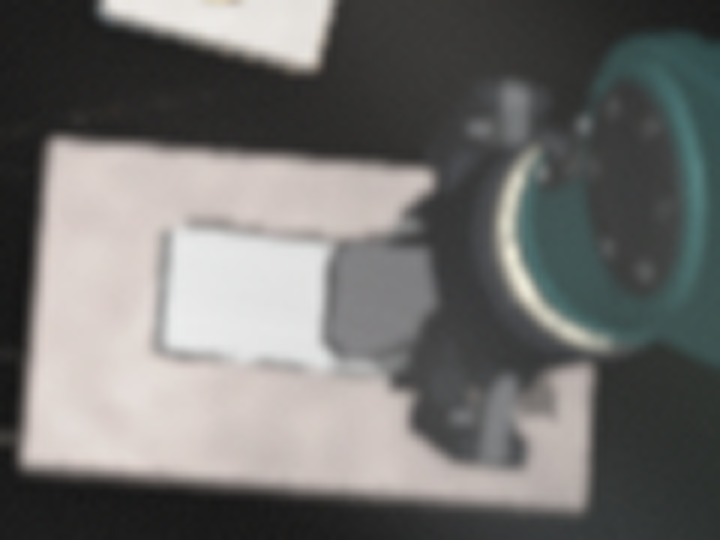

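Request:
step_arm(
  slide=[
    [-0.1,0.05,-0.4],
    [0,0,-0.4],
    [0,0,-0.2],
    [0,0,0],
  ],
  delta_rot=[
    [0,0,0],
    [0,0,0],
    [0,0,0],
    [0,0,0],
  ],
  hand=[2,2,2,2],
)

```text
time_s: 26.05
position: [0.5023, -0.0204, 0.0999]
tcp_rot: [-1.328, 0.042, -0.052]
ft_force: [-2.6, -1.0, 2.3]
grip_width: 0.491
```

```bash
python3 -c "
from h import *
o=st();print(o['ft_torque'])"
```

```text
t 26.05 p [502.3 -20.4  99.9] jaw -3.6 x [ 0.998 -0.062 -0.001] appr [ 0.014  0.24  -0.971] q [ 0.49  0.64 -0.55  2.19  0.2   0.39 -0.21] w 41.9 F [-2.6 -1.   2.3]
[-0.36534515  0.35152126  0.10227495]
```

Request:
step_arm(
  slide=[
    [0,0,-0.1],
    [0,0,0],
  ],
  delta_rot=[
    [0,0,0],
    [0,0,0],
  ],
  hand=[2,2],
)

```text
time_s: 26.25
position: [0.5023, -0.0204, 0.0998]
tcp_rot: [-1.328, 0.042, -0.052]
ft_force: [-3.7, -2.2, 12.6]
grip_width: 0.485
```

```bash
python3 -c "
from h import *
o=st();print(o['ft_torque']);shot('top','t18.png',(300,180,120,90),6)"
```

```text
t 26.25 p [502.3 -20.4  99.8] jaw -3.6 x [ 0.998 -0.062 -0.001] appr [ 0.014  0.239 -0.971] q [ 0.49  0.64 -0.55  2.19  0.2   0.39 -0.21] w 41.5 F [-3.7 -2.2 12.6]
[-0.11907604  0.84867824  0.1882609 ]
```

View pics/t18.png

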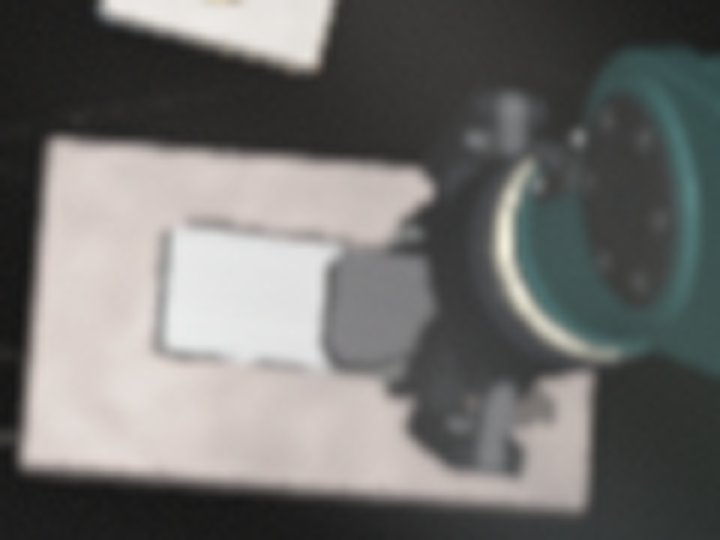

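Request:
step_arm(
  slide=[
    [0,0,0.1],
    [0,0,0],
    [0,0,0],
    [0,0,0],
    [0,-0.5,2],
    [0,-0.7,3],
    [0,-0.5,2],
  ],
  delta_rot=[
    [0,0,0],
    [0,0,0],
    [0,0,0],
    [0,0,0],
    [0,0,0],
    [0,0,0],
    [0,0,0],
  ],
  hand=[5,5.5,6.3,6.3,6.3,6.3,6.3],
  force=40,
)

```text
time_s: 27.0
position: [0.5027, -0.0374, 0.1705]
tcp_rot: [-1.327, 0.041, -0.053]
ft_force: [0.8, -0.1, 0.1]
grip_width: 0.744
```

Request:
step_arm(
  slide=[
    [-0.7,-2,0.5],
    [-0.7,-2,0],
    [-0.7,-2,0],
    [-0.7,-2,0],
    [-0.7,-2,0],
    [-0.7,-2,0],
    [-0.7,-2,0],
    [-0.7,-2,0],
    [-0.6,-2,0],
    [0,0,0],
    [0,0,0],
  ],
  delta_rot=[
    [-3.5,0.21,0],
    [-3.5,0.21,0],
    [-3.5,0.21,0],
    [-3.4,0.21,0],
    [0,0,0],
    [0,0,0],
    [0,0,0],
    [0,0,0],
    [0,0,0],
    [0,0,0],
    [0,0,0],
  ],
  hand=[6.8,6.8,6.8,6.8,6.8,6.8,6.8,6.8,6.8,6.8,6.8],
)

```text
time_s: 28.1
position: [0.4404, -0.2171, 0.1743]
tcp_rot: [-1.57, 0.05, -0.05]
ft_force: [0.6, 0.3, 0.2]
grip_width: 0.8
```

```bash
python3 -c "
from h import *
o=st();shot('top','t19.png',(300,180,160,120),5);shot('scene','s19.png',(300,100,160,120),5)"
```

```text
t 28.1 p [ 440.4 -217.1  174.3] jaw -3.6 x [ 0.998 -0.063  0.   ] appr [ 0.     0.001 -1.   ] q [ 0.7   0.45 -0.44  2.18  0.35  0.58 -0.06] w 68.3 F [0.6 0.3 0.2]
```

View pics/t19.png

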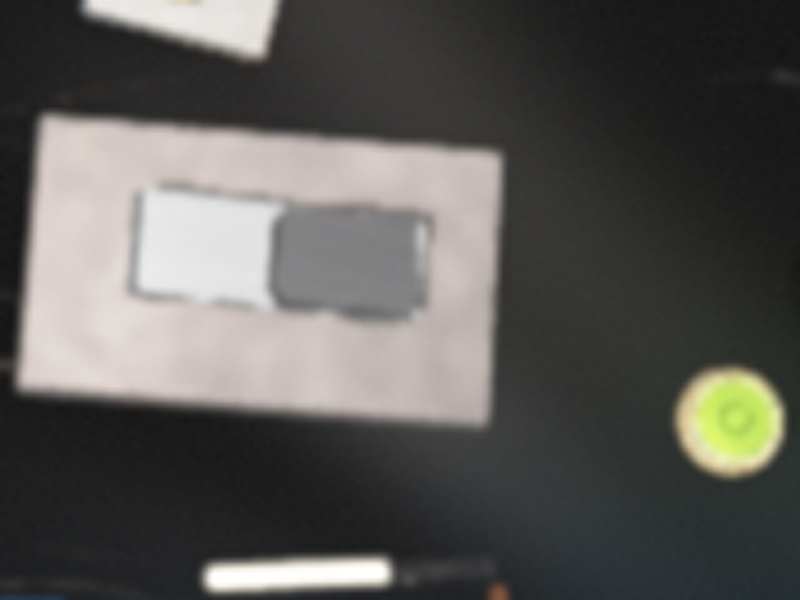

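View pics/s19.png

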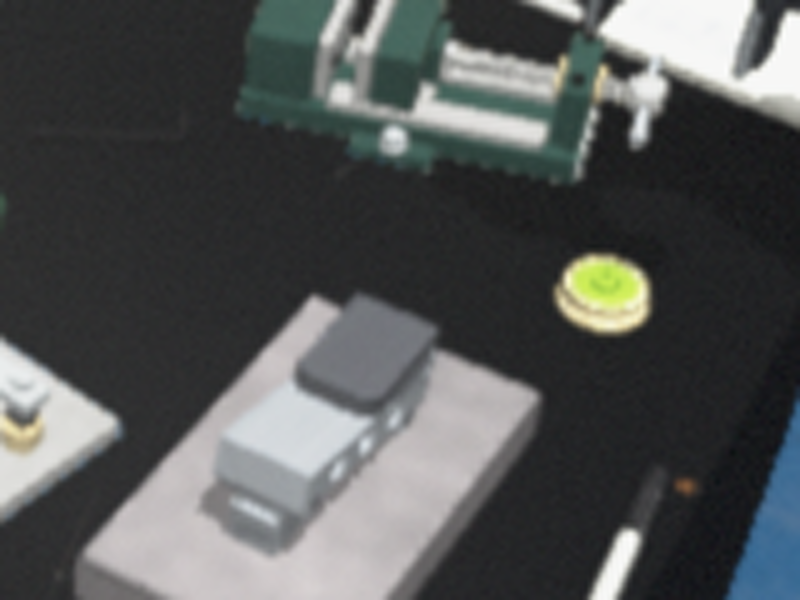

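Run:
```python
from h import *
print(ray('top',[[354.3,231],[383,233.2],[368.7,232]],.0862))
g=lambda a:a.max(2)
for t in(110,140):rect('t19.png',(425,245,45,40),t,.015,fn=g)
rect('t19.png',(425,245,45,40),110,.0075,fn=g)
```

```text
[[ 0.50327681  0.01325227  0.0862    ]
 [ 0.49971294 -0.05110016  0.0862    ]
 [ 0.50172278 -0.01904404  0.0862    ]]
c [ 439.7 -207.3] cent 440.0 -207.4 [(51.7, 91.2), (51.1, 1.2)]
c [ 440.  -207.2] cent 440.0 -207.4 [(49.6, 178.8), (49.0, 88.8)]
c [ 440.3 -209.2] cent 440.6 -209.2 [(52.0, 91.2), (51.4, 1.2)]
```

Request:
step_arm(
  slide=[
    [0,0.9,-3],
    [0,0,-4],
    [0,0,-3],
    [0,0,-1],
    [0,0,0],
    [0,0,0],
  ],
  delta_rot=[
    [0,0,0],
    [0,0,0],
    [0,0,0],
    [0,0,0],
    [0,0,0],
    [0,0,0],
  ],
  hand=[6.8,6.8,6.8,6.8,6.8,6.8],
)

```text
time_s: 28.8
position: [0.4412, -0.2078, 0.0652]
tcp_rot: [-1.57, 0.047, -0.049]
ft_force: [0.6, 0.0, -0.4]
grip_width: 0.795
```

```bash
python3 -c "
from h import *
o=st();shot('scene','s20.png',(360,90,120,90),6)"
```

```text
t 28.8 p [ 441.2 -207.8   65.2] jaw -3.5 x [ 0.998 -0.061  0.001] appr [ 0.001 -0.    -1.   ] q [ 0.54  0.63 -0.26  2.25  0.52  0.32 -0.23] w 67.9 F [ 0.6  0.  -0.4]
```

View pics/s20.png

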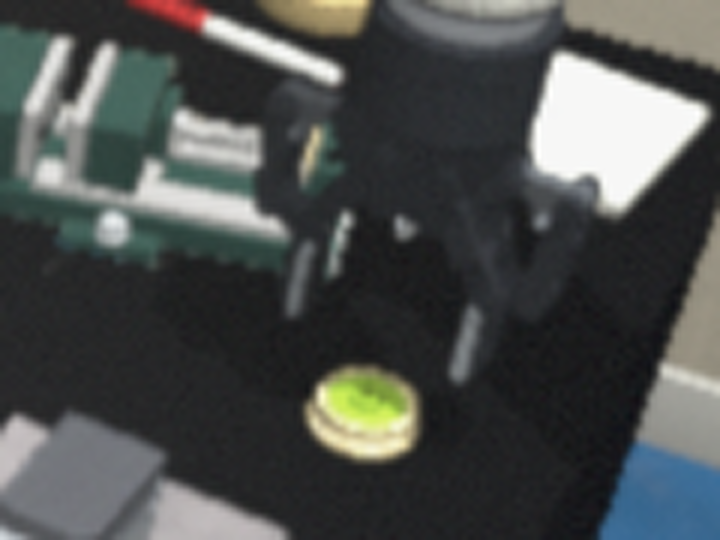

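Request:
step_arm(
  slide=[
    [0,0,-1.5],
    [0,0,-1.2],
    [0,0,-0.7],
    [0,0,0],
    [0,0,0],
    [0,0,0],
    [0,0,0],
    [0,0,0],
    [0,0,0],
  ],
  delta_rot=[
    [0,0,0],
    [0,0,0],
    [0,0,0],
    [0,0,0],
    [0,0,0],
    [0,0,0],
    [0,0,0],
    [0,0,0],
    [0,0,0],
  ],
  hand=[6.8,6.8,6.8,6.8,2.5,2.5,2.5,2.5,2.5],
  force=35,
)

```text
time_s: 29.75
position: [0.4406, -0.2084, 0.0312]
tcp_rot: [-1.571, 0.048, -0.05]
ft_force: [-0.7, 0.1, 5.9]
grip_width: 0.469
```

```bash
python3 -c "
from h import *
o=st();shot('scene','s21.png',(360,90,120,90),6)"
```

```text
t 29.75 p [ 440.6 -208.4   31.2] jaw -3.6 x [ 0.998 -0.062  0.001] appr [ 0.001 -0.    -1.   ] q [ 0.49  0.7  -0.19  2.26  0.56  0.23 -0.27] w 40.1 F [-0.7  0.1  5.9]
```

View pics/s21.png

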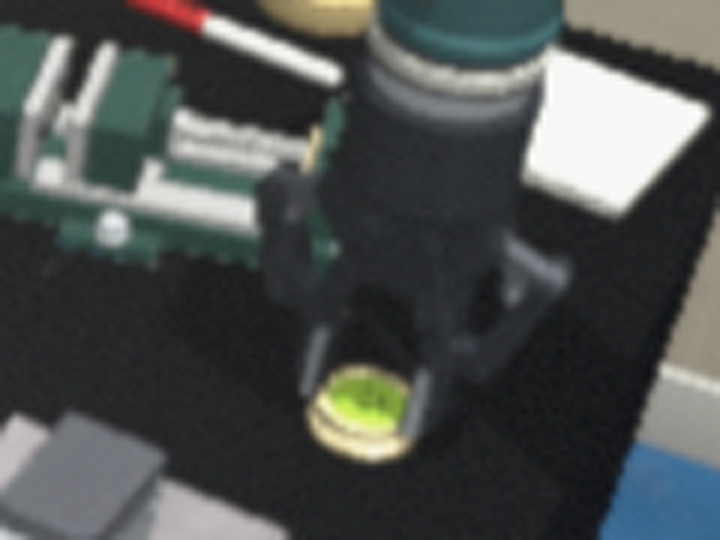

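Request:
step_arm(
  slide=[
    [0,0,0],
    [0,0,0],
  ],
  delta_rot=[
    [0,0,0],
    [0,0,0],
  ],
  hand=[2.5,2.5],
)

```text
time_s: 30.0
position: [0.4406, -0.2083, 0.0312]
tcp_rot: [-1.571, 0.048, -0.05]
ft_force: [-0.4, 0.5, 6.7]
grip_width: 0.464
```

```bash
python3 -c "
from h import *
o=st();shot('scene','s22.png',(390,130,60,45),12);shot('top','t22.png',(420,220,100,75),7)
print(proj('scene',[[.4403,-.2082,.015]]))"
```

```text
t 30.0 p [ 440.6 -208.3   31.2] jaw -3.6 x [ 0.998 -0.062  0.001] appr [ 0.001 -0.    -1.   ] q [ 0.49  0.7  -0.19  2.26  0.56  0.23 -0.27] w 39.7 F [-0.4  0.5  6.7]
[[420.34276648 156.02967428]]
```

View pics/s22.png

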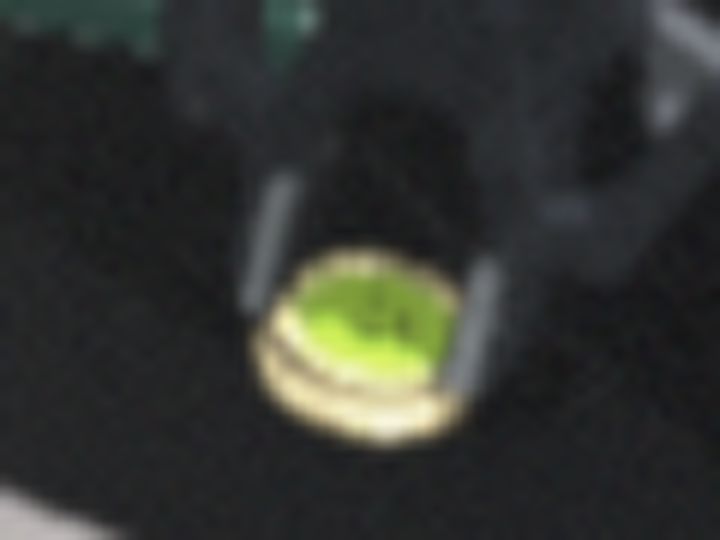

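View pics/t22.png

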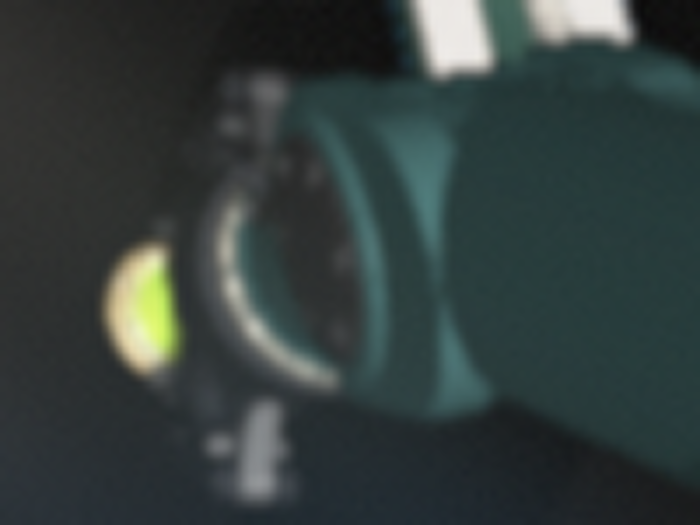

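Request:
step_arm(
  slide=[
    [0,0,1],
    [0,0,2],
    [0,0,0],
  ],
  delta_rot=[
    [0,0,0],
    [0,0,0],
    [0,0,0],
  ],
  hand=[2.5,2.5,2.5],
)

```text
time_s: 30.4
position: [0.4413, -0.2088, 0.0623]
tcp_rot: [-1.571, 0.047, -0.052]
ft_force: [0.6, -0.6, -1.1]
grip_width: 0.466
```

```bash
python3 -c "
from h import *
o=st();shot('scene','s23.png',(380,120,75,56),10)"
```

```text
t 30.4 p [ 441.3 -208.8   62.3] jaw -3.6 x [ 0.998 -0.063  0.003] appr [ 0.003 -0.001 -1.   ] q [ 0.54  0.64 -0.26  2.25  0.53  0.31 -0.24] w 39.8 F [ 0.6 -0.6 -1.1]
```

View pics/s23.png

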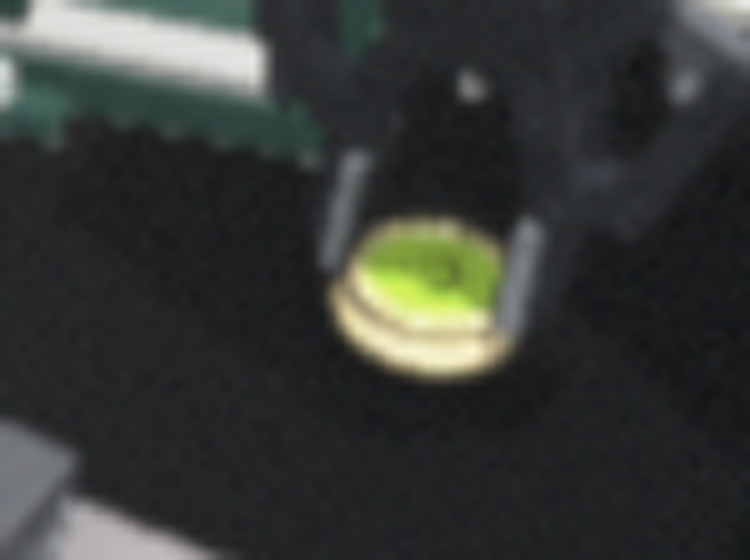

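Request:
step_arm(
  slide=[
    [0,0,3],
    [0,0,3],
    [0,0,3],
    [0.7,2.1,0],
    [0.7,2.1,0],
    [0.7,2.1,0],
    [0.7,2.1,0],
    [0.7,2.1,0],
    [0.7,2.1,0],
    [0.7,2.1,0],
    [0.7,2.1,0],
    [0.5,2.1,0],
  ],
  delta_rot=[
    [0,0,0],
    [0,0,0],
    [0,0,0],
    [0,0,0],
    [0,0,0],
    [0,0,0],
    [0,0,0],
    [0,0,0],
    [0,0,0],
    [0,0,0],
    [0,0,0],
    [0,0,0],
  ],
  hand=[2.5,2.5,2.5,2.5,2.5,2.5,2.5,2.5,2.5,2.5,2.5,2.5],
)

```text
time_s: 31.65
position: [0.5012, -0.0185, 0.1497]
tcp_rot: [-1.57, 0.05, -0.048]
ft_force: [0.1, -0.3, -1.0]
grip_width: 0.464
```

Request:
step_arm(
  slide=[
    [0,0,0],
    [0,0,-1],
    [0,0,0],
    [0,0,0],
  ],
  delta_rot=[
    [0,0,0],
    [0,0,0],
    [0,0,0],
    [0,0,0],
  ],
  hand=[2.5,2.5,2.5,2.5],
)

```text
time_s: 32.05
position: [0.5003, -0.0207, 0.1396]
tcp_rot: [-1.571, 0.052, -0.049]
ft_force: [-0.1, 0.6, -1.5]
grip_width: 0.468
```

```bash
python3 -c "
from h import *
o=st();shot('scene','s24.png',(310,100,120,90),6);shot('top','t24.png',(300,180,120,90),6)"
```

```text
t 32.05 p [500.3 -20.7 139.6] jaw -3.7 x [ 0.998 -0.064 -0.002] appr [-0.002 -0.001 -1.   ] q [ 0.25  0.52 -0.39  2.18  0.4   0.51 -0.52] w 39.9 F [-0.1  0.6 -1.5]
```

View pics/s24.png

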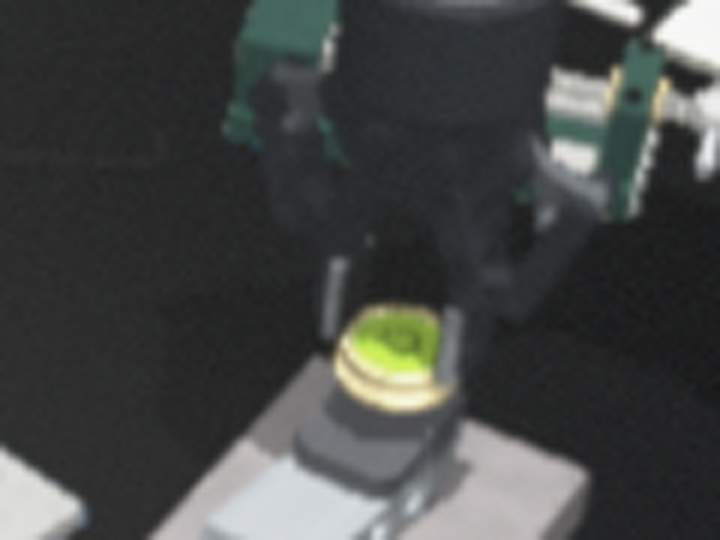

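View pics/t24.png

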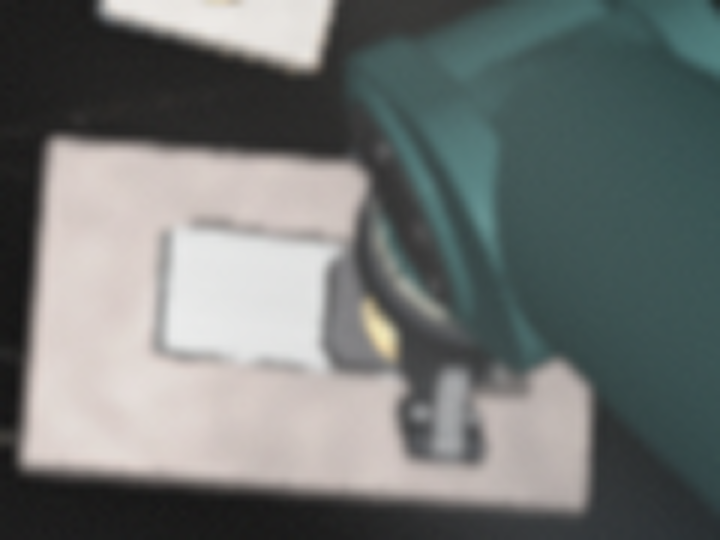

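Request:
step_arm(
  slide=[
    [0.15,0.05,-1],
    [0,0,-0.6],
    [0,0,-0.3],
    [0,0,-0.1],
    [0,0,0],
  ],
  delta_rot=[
    [0,0,0],
    [0,0,0],
    [0,0,0],
    [0,0,0],
    [0,0,0],
  ],
  hand=[2.5,2.5,2.5,2.5,2.5],
)

```text
time_s: 32.65
position: [0.5027, -0.0187, 0.1202]
tcp_rot: [-1.57, 0.049, -0.048]
ft_force: [0.2, -0.2, -1.5]
grip_width: 0.468
```

```bash
python3 -c "
from h import *
o=st()"
```

```text
t 32.65 p [502.7 -18.7 120.2] jaw -3.6 x [ 0.998 -0.062 -0.001] appr [-0.001 -0.    -1.   ] q [ 0.22  0.55 -0.37  2.19  0.43  0.47 -0.54] w 39.9 F [ 0.2 -0.2 -1.5]
```

Request:
step_arm(
  slide=[
    [0,0,-0.1],
    [0,0,-0.1],
    [0,0,0],
  ],
  delta_rot=[
    [0,0,0],
    [0,0,0],
    [0,0,0],
  ],
  hand=[2.5,2.5,2.5],
)

```text
time_s: 32.95
position: [0.5029, -0.0188, 0.1185]
tcp_rot: [-1.57, 0.049, -0.049]
ft_force: [-0.2, 0.3, -1.9]
grip_width: 0.464
```

```bash
python3 -c "
from h import *
o=st();shot('scene','s25.png',(330,110,80,60),9)"
```

```text
t 32.95 p [502.9 -18.8 118.5] jaw -3.6 x [ 0.998 -0.062  0.   ] appr [ 0. -0. -1.] q [ 0.22  0.55 -0.36  2.19  0.43  0.46 -0.54] w 39.6 F [-0.2  0.3 -1.9]
```

View pics/s25.png

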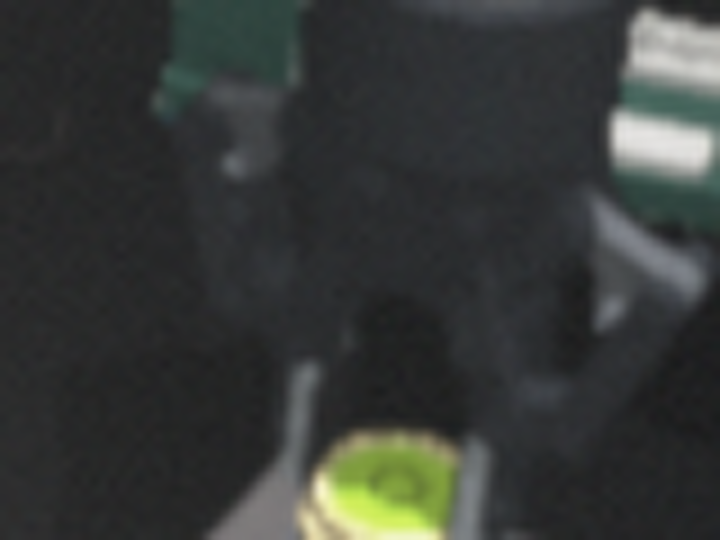

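Request:
step_arm(
  slide=[
    [0,0,-0.1],
    [0,0,0],
  ],
  delta_rot=[
    [0,0,0],
    [0,0,0],
  ],
  hand=[2.5,2.5],
)

```text
time_s: 33.2
position: [0.503, -0.0188, 0.1177]
tcp_rot: [-1.57, 0.049, -0.049]
ft_force: [-1.8, -0.0, 0.6]
grip_width: 0.467
```

```bash
python3 -c "
from h import *
o=st();"
```

```text
t 33.2 p [503.  -18.8 117.7] jaw -3.6 x [ 0.998 -0.062  0.   ] appr [ 0. -0. -1.] q [ 0.22  0.56 -0.36  2.19  0.43  0.46 -0.55] w 39.9 F [-1.8 -0.   0.6]
```

Contact at the expected height. Release, lift, and withdraw.

Request:
step_arm(
  slide=[
    [0,0,-0.05],
    [0,0,0],
    [0,0,0],
    [0,0,0],
    [0,0,0],
    [0,0,2],
    [0,0,3],
    [0,0,3],
    [0,-3,2],
    [0,-4,0],
    [0,-4,0],
    [0,-4,0],
  ],
  delta_rot=[
    [0,0,0],
    [0,0,0],
    [0,0,0],
    [0,0,0],
    [0,0,0],
    [0,0,0],
    [0,0,0],
    [0,0,0],
    [0,0,0],
    [0,0,0],
    [0,0,0],
    [0,0,0],
  ],
  hand=[2.5,5,5.5,6.8,6.8,6.8,6.8,6.8,6.8,6.8,6.8,6.8],
)

```text
time_s: 34.4
position: [0.5027, -0.1702, 0.2173]
tcp_rot: [-1.571, 0.048, -0.049]
ft_force: [0.7, -0.2, -0.4]
grip_width: 0.799
```

Request:
step_arm(
  slide=[
    [0,-4,0],
    [0,-4,0],
    [0,0,0],
    [0,0,0],
    [0,0,0],
  ],
  delta_rot=[
    [0,0,0],
    [0,0,0],
    [0,0,0],
    [0,0,0],
    [0,0,0],
  ],
  hand=[6.8,6.8,6.8,6.8,6.8],
)

```text
time_s: 34.9
position: [0.5028, -0.2472, 0.2168]
tcp_rot: [-1.569, 0.048, -0.047]
ft_force: [-0.1, 0.4, -0.3]
grip_width: 0.793
```

```bash
python3 -c "
from h import *
o=st();shot('scene','s26.png',(310,110,120,90),6);shot('top','t26.png',(300,180,120,90),6)
g=lambda a:cv2.cvtColor(a,cv2.COLOR_BGR2HSV)[:,:,1]
for t in(70,100):rect('t26.png',(350,215,45,40),t,.1012,fn=g)
shot('scene','s26full.png');shot('top','t26full.png')"
```

```text
t 34.9 p [ 502.8 -247.2  216.8] jaw -3.5 x [ 0.998 -0.06  -0.   ] appr [-0.     0.001 -1.   ] q [ 0.72  0.47 -0.46  2.    0.3   0.74  0.02] w 67.7 F [-0.1  0.4 -0.3]
c [503.6 -20.7] cent 504.0 -20.9 [(37.8, 94.8), (37.7, 4.8)]
c [503.3 -20.5] cent 503.6 -20.8 [(33.8, 90.0), (33.4, 0.0)]
```

View pics/s26.png

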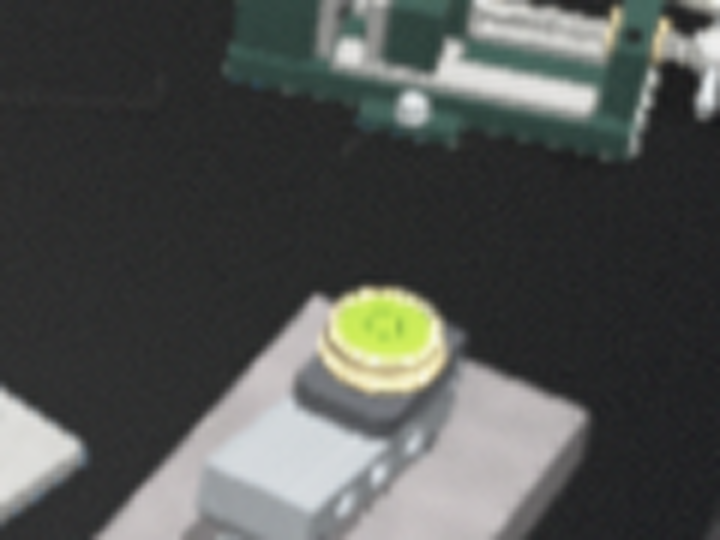

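View pics/t26.png

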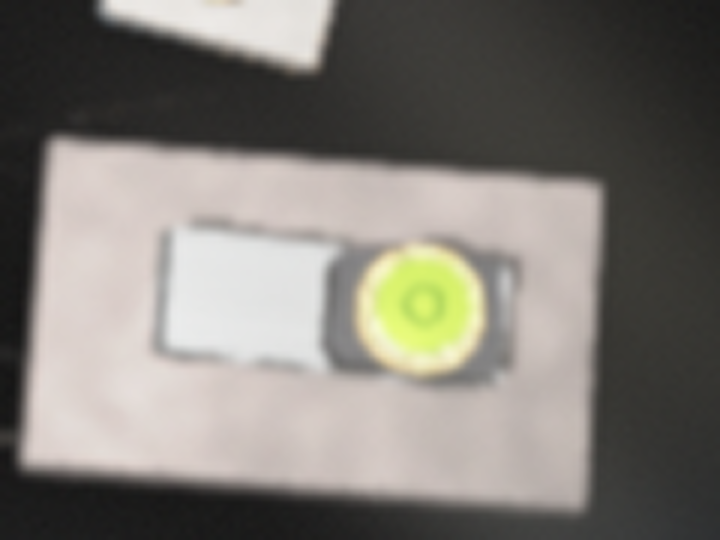

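View pics/t26full.png

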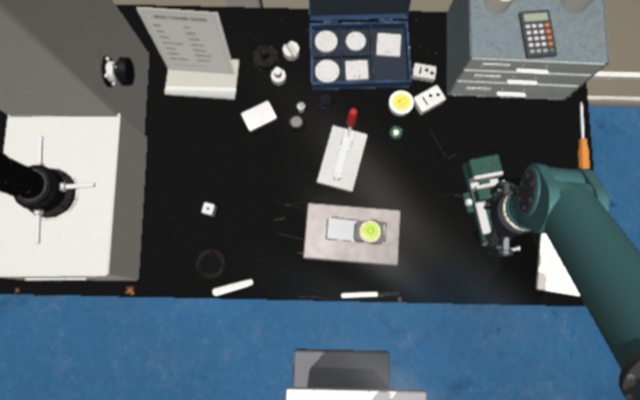

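```bash
python3 -c "
from h import *
print(arm.close_job())"
```

```text
the job is handed in; nothing more can be done
None
```

The sine bar setup is built and I handed the job in at about 35 s; the interface gives no verdict, so the result rests on my own checks.

**What I did**
- Stood the 16 mm block with the 8 mm block on top, on the left half of the plate about 51 mm from its centre.
- Laid the bar at 13.9° with its plain-end roller on the stack and the stop-end roller on the plate to the right.
- Put the taper block on the bar with its thick end at the stop.
- Stood the round level on the taper block.

**Last checks**
- **Level:** both camera views show it sitting flat. Its centre is at about (503.5, -20.8) mm and the taper block's at about (502, -19) mm, so they are roughly 2 mm apart against the 14 mm allowed.
- **Taper block:** its centre is at about x = 29–30 mm along the bar, roughly 2–3 mm from the stop.
- **Bar:** it lies within about 0.5° of the plate's long side.
- **Bystanders:** the 30 mm block and the feeler gauges look unmoved in the last top view. I never identified the magnifier for certain, but none of the dark objects at the back of the table were approached.
- **Arm:** it was clear of everything, with wrist force near zero.

**Disagreements**
- The camera and the arm's own readings differed by about 1–2 mm for the bar and the taper block.
- Contacts came 1–2 mm higher than calculated.
- The gripper read about 40 mm on the 48 mm level because it held the narrower upper rim. The level lifted and set down cleanly.
- A check of the 8 mm block's position under the arm's shadow was unreliable (off by about 6 mm). I relied on the placing position and on later pictures showing the two blocks flush.

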